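# Empty the offcut tray into the scrap box

### The arm

A 6-joint arm with a two-finger parallel gripper is mounted at the origin on the work surface. World frame = base frame: x ahead of the robot, y to its left, z up, the work surface at z = 0. Lengths are in mm, angles in rad, forces in N, time in s.
With the tool pointing down it reaches from about 300 to 775 mm from the base axis. Payload 14.6 kg.
Tool frame: the origin (TCP) lies midway between the tips of the shut fingers; the grasp point (between the pads) lies 19 mm behind it; z points along the fingers, y is the direction in which the jaws open and shut (so a half turn about z gives the same grasp; the last joint's range is limited). The gripper opens to 94 mm and grips with 3 to 60 N. Pads are 16 mm wide; open, the fingers measure 119 mm over their backs; the gripper's body (75 mm by 177 mm) begins 78 mm behind the grasp point.
Start: joints at [1.071, 0.3, 1.521, -0, 1.321, -0.067], TCP at [230.674, 499.278, 205.446] pointing down, gripper open.
Joint ranges: [-3.03, 3.03], [-0.79, 2.21], [0.23, 2.52], [-1.04, 4.18], [0, 3.07], [-2.55, 2.55]. Speed limits (rad/s): [2.22, 2.22, 2.57, 3.14, 3.14, 3.14].

### API

Orientations are given as [roll, pitch, yaw] about the fixed x, y, z axes, in that order (R = Rz(yaw) Ry(pitch) Rx(roll)).
In Python, from cell import manip gives the robot as it stands.
- The arm moves only by the tool play_rows, never from a script. Its argument "commands" is a list of rows, each an object of numbers: "x", "y", "z": the shift along the tool's x, y, z in m; "wx", "wy", "wz": the turn, a rotation vector about the tool's x, y, z in degrees; "grip": the opening, from 0 (shut) to 1 (fully open). In form: [{"x": .., "y": .., "z": .., "wx": .., "wy": .., "wz": .., "grip": ..}, ...]. A call has 1 to 20 rows; each row shifts and turns the commanded pose from where the row before left it, along the tool's axes as they then stand; what a row does not reach is not made up. A row lasts 1/8 s, in which the tool goes at most 62.5 mm and 10.7 degrees, less where a joint would pass 70% of its speed; a pose out of reach is approached as far as the arm can. A call is refused whole if a number of a shift passes 0.0625 or a number of a turn 10.7, either way. A call with a gripper value outside its range is refused whole. The fingers move at their own pace and stop on an object; "squeeze" is the grip in N (left out, the last holds). Time passes only in rows, so rows that do not move let the fingers close. It gives the time, the measured TCP pose, the force and the opening at its end, in the units of the state.
- manip.read_state(): the state, without advancing time (a new reading comes with each control period).
- manip.camera(name): name is "scene" or "top"; returns (picture, depth): 420x560x3 uint8, red, green, blue; 420x560 float32, mm along the optical axis (not along the pixel's ray), 0 where there is no reading.
- manip.camera_info(name): a dict with "intrinsics" (3x3 intrinsics, pixels), "camera_from_world" (4x4, takes a point from world to camera coordinates). Camera axes: x right, y up, looking along -z (the intrinsics and any distortion apply to the point x, -y, -z); pixel columns grow to the right and rows downward; lengths in mm; the calibration is good to about 2 mm. A picture is of the moment at which its call begins. camera_info takes no time and is no camera call.
- manip.sign_off(): hands the job in, once; it reports no verdict.
The state is a dict: "clock": time; "joints": joint angles; "qd": joint speeds; "effort": joint torques, N m; "eef_pos": TCP position; "eef_rot": TCP orientation; "wrist_force": force on the tool from outside, world axes, zero at the start; "moment": the same for the moment, N m; "finger_gap": finger opening in mm.
Only numpy, scipy, OpenCV 4.12 (cv2) and the standard library are available. Lean on these libraries where they do the work, as an engineer would, in place of code of your own. Each camera call takes 0.05 s, during which the arm holds its last target.

### The job

Slide the cover of the scrap box all the way open, carry the tray of steel offcuts over by its handle with all four pieces still on it, and tip it so that they all slide off the open lip into the box. Then put the empty tray back level and square on its stand and slide the cover fully shut, leaving the other things on the bench where they are.

Things in the scene. Friction and masses are not known exactly. Their poses are not given: they have to be found in the camera images.
- bin_mouth (a point): Grey steel scrap box fixed on the bench, 100 mm high, 162 mm wide (y); front end an open bin, rear end a closed block. Point: centre of the mouth (143 mm in x, 150 in y), level with the walls' top; bin floor 94 mm below. x axis: the way the cover opens (away from the robot), z up. The box reaches from 76 mm before the point to 233 mm beyond; side rails for the cover reach 12 mm above the mouth.
- cover_handle (a point): Dark upright tab on the scrap box's flat steel cover (152 x 172 x 5 mm, top 107 mm above the bench): 14 mm thick along the box's x, 50 mm wide along y, 50 mm tall (top 157 mm above the bench). Point: inside the tab, 20 mm below its top; axes as bin_mouth. With the cover shut it lies 50 mm before the mouth's centre (-x); it moves with the cover.
- cover (a joint): Slide of the scrap box's cover in m: 0 shut, 0.145 fully open, along bin_mouth's +x. It starts between shut and 25 mm open. It takes about 2 N to move and stays where it is left.
- stand_top (a point): Low dark steel stand fixed to the bench, 150 mm (x) by 100 mm (y) and 30 mm high, on which the tray stands. Point: centre of its top face; x along its length, which lies across the robot's front; z up.
- tray_grip (a point): Centre of the tray's handle: a dark flat bar that bridges the tray from side wall to side wall (along the tray's y, 120 mm long), 18 mm thick (x) and 30 mm high, its top 106 mm above the tray's underside; this point is 91 mm above the underside, near the balance point. Grip it firmly across its thickness. Between bar and tray floor 72 mm are clear. Axes as tray_floor. Tray about 0.42 kg, the four pieces 0.29 kg together.
- tray_floor (a point): Aluminium tray, 170 mm (x) by 120 mm (y), floor 4 mm thick, walls 24 mm high at the rear (+x) and both sides; the front (-x) is open. Point: centre of the floor's upper face, 4 mm above the underside and 87 mm below tray_grip. It starts on the stand, open lip to the robot's left (world +y) within 30 degrees. The pieces begin to slide at 18 to 27 degrees of tip.
- tray_lip (a point): Middle of the tray's open front edge, 85 mm before the floor's centre, half-way up the floor's 4 mm thickness. Axes as tray_floor.
- stub_mid (a point): Centre of a steel square-bar stub, 32 x 24 x 24 mm, on the tray.
- nut_mid (a point): Centre of a hexagon nut, 30 mm across flats, 16 mm high, on the tray.
- slug_mid (a point): Centre of a round steel slug, 30 mm diameter, 18 mm high, lying flat on the tray.
- angle_mid (a point): Middle of an offcut of angle section, 28 mm long, legs 28 mm, 6 mm thick, on the tray; the point is 10 mm above its flat leg's underside.
- tin: Bystander: closed tin, 66 mm diameter, 100 mm high, standing between the scrap box and the stand; origin at its underside.
- wrench: Bystander: wrench 170 mm long lying between the box and the stand, on the robot's side.
- clamp: Bystander: steel C-clamp lying flat, about 90 x 180 mm, 18 mm high, beyond the tin.
- spool: Bystander: black wire spool, 100 mm diameter, 45 mm high, near left.
- square: Bystander: steel welding square, 110 mm, 20 mm high, lying near right.

How it is judged:
By the outcome, as a careful person would: the job done as asked, in the order asked, and still so for the second after the job is handed in, with the robot touching nothing.
It also fails if it takes over 72 s, if anything falls off the work surface, if the arm or the gripper's body presses on something with over 40 N, if the wrist force passes 120 N, or if a joint passes its speed limit or range.

## Working session

There is one attempt and no reset: what is moved stays moved. The work goes in short steps, Python scripts to look and compute and a tool call to move; the robot and the scene stay as the last step left them, time stands still between calls to the robot, and variables do not carry over. Pictures are saved under pics/ and viewed, and the job is handed in when it is done.

Besides the shell and the picture viewer there is one more tool, called after "Request:" in YAML: its name, and indented under it one key for each argument. play_rows: Moves the arm, as the interface text tells. Its arguments: {"type":"object","properties":{"commands":{"type":"array"},"squeeze":{"type":"number"}},"required":["commands"]}

```bash
ls; mkdir -p pics; python3 - <<'E'
from cell import manip
import cv2,numpy as np
np.set_printoptions(precision=4,suppress=True)
print(manip.read_state())
for n in("scene","top"):
    p,d=manip.camera(n); cv2.imwrite(f"pics/{n}0.png",p[:,:,::-1]); np.save(f"pics/{n}0d.npy",d)
    i=manip.camera_info(n); print(n,i)
E
```

```text
pics
{'clock': 0.0, 'joints': array([ 1.0714,  0.3005,  1.5216, -0.    ,  1.3207, -0.0666]), 'qd': array([-0.0006, -0.    ,  0.    ,  0.0002,  0.0002,  0.0021]), 'effort': array([ -0.003 , -53.18  , -35.2735,   0.0707,   0.0245,  -0.0001]), 'eef_pos': array([230.5439, 499.0452, 204.879 ]), 'eef_rot': array([-3.1404, -0.0001,  2.7088]), 'wrist_force': array([1.2343, 0.1418, 0.1771]), 'moment': array([ 0.0418,  0.03  , -0.0318]), 'finger_gap': 94.18657414341676}
scene {'intrinsics': array([[495.5538,   0.    , 272.3199],
       [  0.    , 495.5538, 212.2247],
       [  0.    ,   0.    ,   1.    ]]), 'camera_from_world': array([[    0.8463,     0.5326,     0.0048,  -480.8845],
       [   -0.459 ,     0.7247,     0.514 ,   194.1455],
       [    0.2703,    -0.4372,     0.8578, -1566.971 ],
       [    0.    ,     0.    ,     0.    ,     1.    ]])}
top {'intrinsics': array([[507.3423,   0.    , 284.3242],
       [  0.    , 507.3423, 214.5675],
       [  0.    ,   0.    ,   1.    ]]), 'camera_from_world': array([[    0.022 ,    -0.9998,    -0.0031,   -22.0704],
       [    0.9984,     0.0218,     0.0522,  -580.6521],
       [   -0.0521,    -0.0043,     0.9986, -1383.7025],
       [    0.    ,     0.    ,     0.    ,     1.    ]])}
```

View pics/scene0.png

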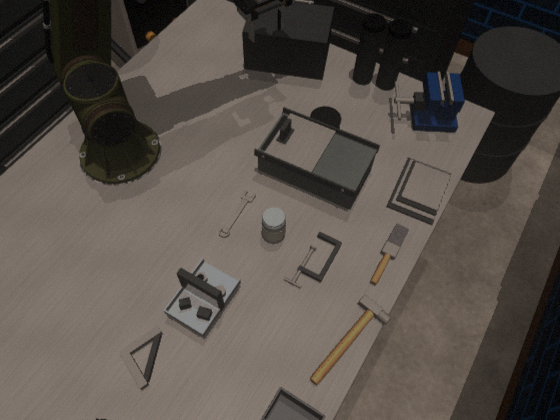

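View pics/top0.png

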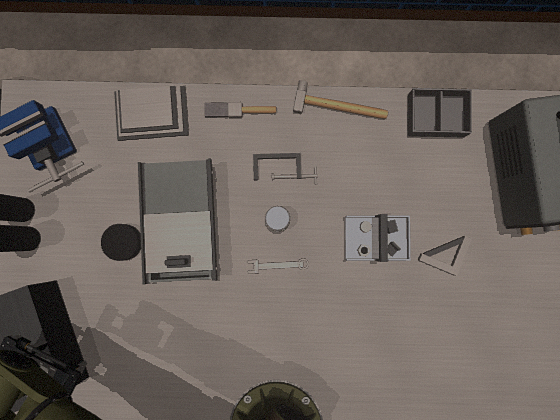

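```bash
cat > h.py <<'E'
import numpy as np,cv2
from cell import manip
np.set_printoptions(precision=4,suppress=True)
def cam(n):
    i=manip.camera_info(n); return i["intrinsics"],i["camera_from_world"]
def cloud(n,d):
    K,T=cam(n); v,u=np.mgrid[:d.shape[0],:d.shape[1]]
    X=np.stack([(u-K[0,2])/K[0,0]*d,-(v-K[1,2])/K[1,1]*d,-d],-1)
    W=(X-T[:3,3])@T[:3,:3]   # R^T (X-t)
    W[d<=0]=np.nan
    return W
def shot(n,tag):
    p,d=manip.camera(n); cv2.imwrite(f"pics/{tag}.png",p[:,:,::-1]); np.save(f"pics/{tag}d.npy",d); return p,d
def crop(tag,u0,v0,u1,v1,s,out,gamma=1.0):
    im=cv2.imread(f"pics/{tag}.png")[v0:v1,u0:u1]
    im=(255*(im/255.)**gamma).astype(np.uint8)
    cv2.imwrite(f"pics/{out}.png",cv2.resize(im,None,fx=s,fy=s,interpolation=cv2.INTER_CUBIC))
def rayplane(n,u,v,z):
    K,T=cam(n); R=T[:3,:3]; c=-R.T@T[:3,3]
    r=R.T@np.array([(u-K[0,2])/K[0,0],-(v-K[1,2])/K[1,1],-1.]); return c+r*(z-c[2])/r[2]
def rect(P):
    return cv2.minAreaRect(P.astype(np.float32))
E
python3 - <<'E'
from h import *
crop("top0",330,200,430,280,7,"tray0",0.6)
crop("top0",120,145,240,295,4,"box0",0.6)
d=np.load("pics/top0d.npy");W=cloud("top",d)
print("bench z",np.nanmedian(W[300:330,420:500,2]))
reg=W[200:280,330:425].reshape(-1,3)
for lo,hi in((20,31),(31,45),(45,56),(56,64),(130,142)):
    P=reg[(reg[:,2]>lo)&(reg[:,2]<hi)]; print(lo,hi,len(P), rect(P[:,:2]) if len(P)>4 else '',np.median(P[:,2]) if len(P) else'')
reg=W[145:300,120:230].reshape(-1,3)
for lo,hi in((3,12),(90,103),(103,109),(109,116),(140,165)):
    P=reg[(reg[:,2]>lo)&(reg[:,2]<hi)]; print(lo,hi,len(P), rect(P[:,:2]) if len(P)>4 else '',np.median(P[:,2]) if len(P) else'', P.min(0) if len(P) else '',P.max(0) if len(P) else '')
E
```

```text
bench z -0.4407504145102178
20 31 357 ((523.31787109375, -285.55133056640625), (216.60911560058594, 115.52865600585938), 89.45267486572266) 29.576997914375198
31 45 1534 ((522.2039794921875, -260.4833679199219), (113.61343383789062, 167.175537109375), 1.3407009840011597) 34.4144615662526
45 56 434 ((521.943115234375, -261.8984069824219), (117.98728942871094, 171.77345275878906), 1.2609045505523682) 51.323786887977164
56 64 155 ((521.9256591796875, -265.4834899902344), (117.28266143798828, 159.845703125), 1.24642014503479) 58.085140522213344
130 142 359 ((522.5458984375, -260.589111328125), (118.3736343383789, 18.738523483276367), 0.6357675790786743) 135.0909422259831
3 12 1228 ((555.7755737304688, 296.1568908691406), (429.08514404296875, 305.0004577636719), 1.5286428928375244) 4.431680105572079 [338.9614 138.3281   3.0009] [772.8013 453.5249  11.9802]
90 103 3791 ((555.0323486328125, 264.03240966796875), (313.38470458984375, 187.00209045410156), 4.601872444152832) 99.38479179326313 [391.9918 160.1642  90.042 ] [718.2571 367.3571 102.9995]
103 109 3258 ((554.6759033203125, 266.5389404296875), (311.1123046875, 190.915771484375), 4.111581325531006) 106.13495583166481 [393.0554 161.4303 103.0008] [716.2288 372.0683 108.9928]
109 116 1272 ((554.934326171875, 267.049072265625), (314.2270812988281, 189.22247314453125), 4.243625164031982) 110.84987854076459 [393.2528 163.1797 109.0007] [718.3639 371.443  115.9909]
140 165 119 ((450.94476318359375, 258.0240478515625), (13.891282081604004, 48.56349563598633), 4.6933512687683105) 155.8660219352986 [442.5592 233.8519 142.7089] [458.3893 282.7044 163.3214]
```

```bash
python3 - <<'E'
from h import *
crop("scene0",150,250,260,345,6,"tray0s",0.6)
crop("scene0",245,95,390,215,5,"box0s",0.6)
E
```

```text
(no output)
```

View pics/tray0.png

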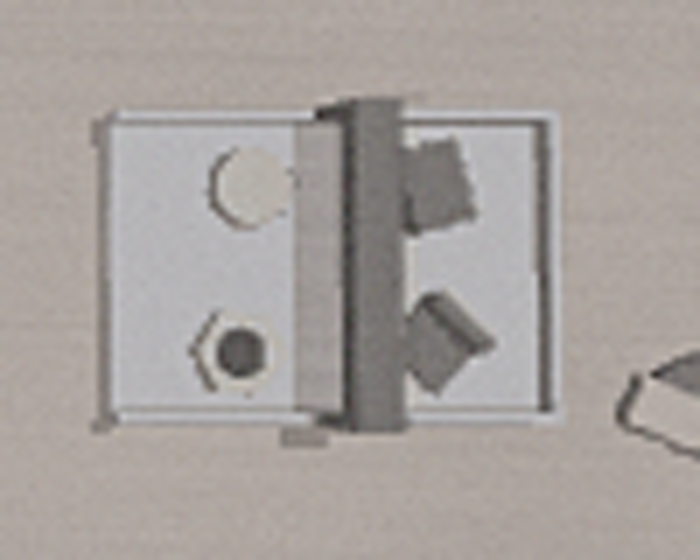

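View pics/tray0s.png

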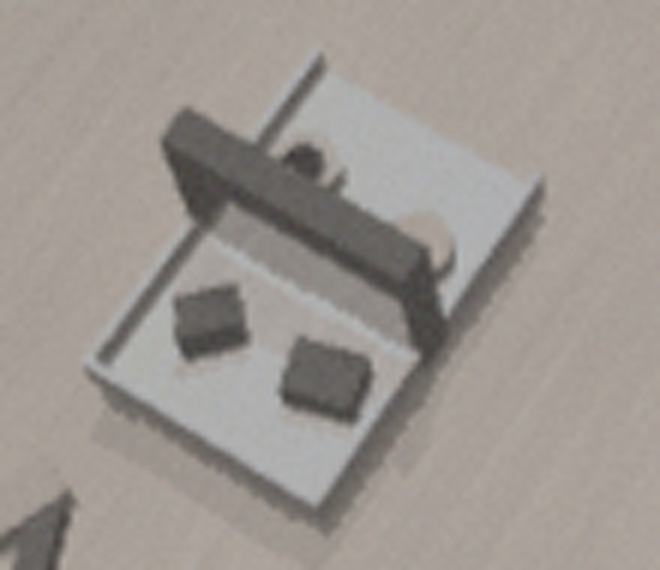

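View pics/box0.png

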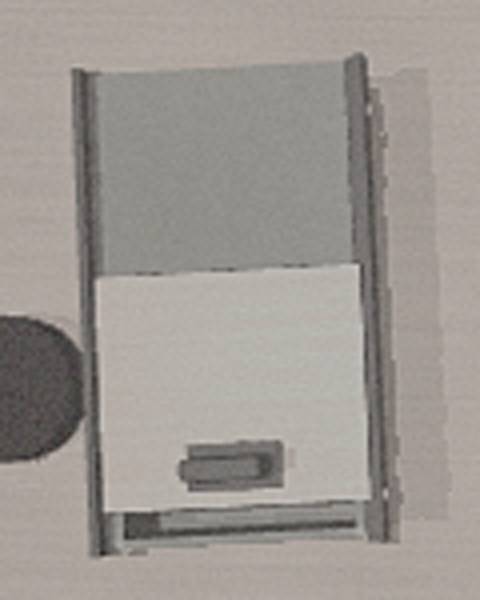

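View pics/box0s.png

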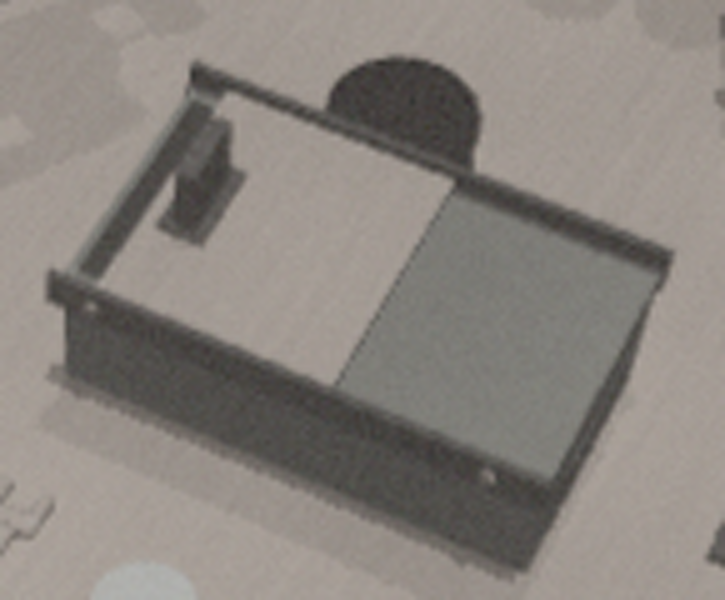

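Top view: the tray is at about (375,238) with its lip to the left. Slug and nut are left of the bar, stub and angle right of it. The box is at (178,220), its cover slightly open and the tab at (178,260). Next I refine the axes.

```bash
python3 - <<'E'
from h import *
d=np.load("pics/top0d.npy");W=cloud("top",d)
# box: back-block top and cover side edges -> use rails z>109 edges
reg=W[145:300,120:230].reshape(-1,3); P=reg[(reg[:,2]>108.5)&(reg[:,2]<117)][:,:2]
t0=np.radians(4.4)
for it in range(3):
    R=np.array([[np.cos(t0),np.sin(t0)],[-np.sin(t0),np.cos(t0)]]); Q=P@R.T
    my=np.median(Q[:,1]); c=(Q[:,1].min()+Q[:,1].max())/2
    sl=[]
    for s in(-1,1):
        S=Q[(Q[:,1]-c)*s>60]; 
        bx=np.arange(S[:,0].min()+8,S[:,0].max()-8,6); e=[]
        for b in bx:
            m=abs(S[:,0]-b)<3
            if m.sum()>1: e.append((b,np.median(S[m,1])))
        e=np.array(e); k=cv2.fitLine(e.astype(np.float32),cv2.DIST_HUBER,0,.01,.01).ravel(); sl.append((k[1]/k[0],k[3]-(k[2])*k[1]/k[0],e[:,1].min(),e[:,1].max()))
    print(np.degrees(t0),sl); t0+=np.mean([a[0] for a in sl])
print("yaw",np.degrees(t0),"Q lims",np.percentile(Q,[.5,99.5],axis=0))
Qc=np.array([np.percentile(Q[:,0],[.3,99.7]).mean(), np.mean([a[1]+a[0]*500 for a in sl])])
ctr=R.T@Qc; print("center",ctr,"mouth",ctr-78.5*np.array([np.cos(t0),np.sin(t0)]))
# tab, tin, spool
K,T=cam("top")
P=reg[(reg[:,2]>148)&(reg[:,2]<162)]; print("tab",rect(P[:,:2]))
# scene view check on tab
d=np.load("pics/scene0d.npy");W=cloud("scene",d); S=W[100:200,250:330].reshape(-1,3)
P=S[(S[:,2]>150)&(S[:,2]<163)]; print("tab scene",len(P),rect(P[:,:2]),np.median(P[:,2]))
S=W[240:345,140:260].reshape(-1,3)
P=S[(S[:,2]>131)&(S[:,2]<142)]; print("bar scene",len(P),rect(P[:,:2]),np.median(P[:,2]))
P=S[(S[:,2]>31)&(S[:,2]<62)]; print("tray scene",len(P),rect(P[:,:2]))
S=W[200:250,250:300].reshape(-1,3);P=S[(S[:,2]>93)&(S[:,2]<110)]; print("tin",len(P),cv2.minEnclosingCircle(P[:,:2].astype(np.float32)))
E
```

```text
4.4 [(np.float32(-0.015817553), np.float32(143.42894), np.float64(131.19570343487248), np.float64(153.08822712737296)), (np.float32(0.018322987), np.float32(301.7698), np.float64(298.31320989529695), np.float64(315.95641856055886))]
4.4717754164190495 [(np.float32(-0.017068109), np.float32(143.43077), np.float64(130.3881768586157), np.float64(152.4404275548761)), (np.float32(0.017130602), np.float32(301.75894), np.float64(297.727370731968), np.float64(315.12960113585086))]
4.473565726394386 [(np.float32(-0.0170992), np.float32(143.43076), np.float64(130.36803192503453), np.float64(152.42426628570524)), (np.float32(0.017099181), np.float32(301.7589), np.float64(297.71275204085487), np.float64(315.1089713203816))]
yaw 4.473565192785857 Q lims [[424.0616 128.8298]
 [727.9078 317.0992]]
center [556.6517 266.8261] mouth [478.3909 260.7032]
tab ((450.9377136230469, 258.0234680175781), (13.877121925354004, 48.56349563598633), 4.6933512687683105)
tab scene 72 ((452.4252624511719, 254.38011169433594), (14.594076156616211, 55.07796096801758), 4.056564807891846) 155.5684805456256
bar scene 342 ((522.7122802734375, -264.09185791015625), (119.73725128173828, 19.07701301574707), 1.4315851926803589) 134.80924212997766
tray scene 2317 ((522.6226806640625, -264.2595520019531), (123.53319549560547, 170.75424194335938), 1.3537769317626953)
tin 348 ((568.9966430664062, 7.032247543334961), 32.78001403808594)
```

Request:
play_rows:
  commands:
    - {"z": -0.004,"wz": 10.1,"grip": 0.6}
    - {"z": -0.004,"wz": 10.1,"grip": 0.6}
    - {"z": -0.004,"wz": 10.1,"grip": 0.6}
    - {"z": -0.004,"wz": 10.1,"grip": 0.6}
    - {"z": -0.004,"wz": 10.1,"grip": 0.6}
    - {"wz": 10.25,"grip": 0.6}
    - {"x": -0.0324,"y": 0.0252,"grip": 0.6}
    - {"x": -0.0324,"y": 0.0252,"grip": 0.6}
    - {"x": -0.0324,"y": 0.0252,"grip": 0.6}
    - {"x": -0.0324,"y": 0.0252,"grip": 0.6}
    - {"x": -0.0324,"y": 0.0252,"grip": 0.6}
    - {"x": -0.0324,"y": 0.0252,"grip": 0.6}
    - {"x": -0.0324,"y": 0.0252,"grip": 0.6}
    - {"x": -0.0324,"y": 0.0252,"grip": 0.6}
    - {"grip": 0.6}

```text
$.commands[0]: bad value
```

Request:
play_rows:
  commands:
    - {"x": 0,"y": 0,"z": -0.004,"wx": 0,"wy": 0,"wz": 10.1,"grip": 0.6}

```text
clock: 0.22
eef_pos: [230.5, 499.0, 208.9]
eef_rot: [-3.14, 0.0, 2.529]
wrist_force: [-0.2, -0.0, 0.3]
finger_gap: 87.0
```

Request:
play_rows:
  commands:
    - {"x": 0,"y": 0,"z": -0.004,"wx": 0,"wy": 0,"wz": 10.1,"grip": 0.6}
    - {"x": 0,"y": 0,"z": -0.004,"wx": 0,"wy": 0,"wz": 10.1,"grip": 0.6}
    - {"x": 0,"y": 0,"z": -0.004,"wx": 0,"wy": 0,"wz": 10.1,"grip": 0.6}
    - {"x": 0,"y": 0,"z": -0.004,"wx": 0,"wy": 0,"wz": 10.1,"grip": 0.6}
    - {"x": 0,"y": 0,"z": 0,"wx": 0,"wy": 0,"wz": 10.25,"grip": 0.6}
    - {"x": -0.0324,"y": 0.0252,"z": 0,"wx": 0,"wy": 0,"wz": 0,"grip": 0.6}
    - {"x": -0.0324,"y": 0.0252,"z": 0,"wx": 0,"wy": 0,"wz": 0,"grip": 0.6}
    - {"x": -0.0324,"y": 0.0252,"z": 0,"wx": 0,"wy": 0,"wz": 0,"grip": 0.6}
    - {"x": -0.0324,"y": 0.0252,"z": 0,"wx": 0,"wy": 0,"wz": 0,"grip": 0.6}
    - {"x": -0.0324,"y": 0.0252,"z": 0,"wx": 0,"wy": 0,"wz": 0,"grip": 0.6}
    - {"x": -0.0324,"y": 0.0252,"z": 0,"wx": 0,"wy": 0,"wz": 0,"grip": 0.6}
    - {"x": -0.0324,"y": 0.0252,"z": 0,"wx": 0,"wy": 0,"wz": 0,"grip": 0.6}
    - {"x": -0.0324,"y": 0.0252,"z": 0,"wx": 0,"wy": 0,"wz": 0,"grip": 0.6}
    - {"x": 0,"y": 0,"z": 0,"wx": 0,"wy": 0,"wz": 0,"grip": 0.6}

```text
clock: 1.98
eef_pos: [452.9, 254.8, 225.0]
eef_rot: [-3.141, 0.0, 1.645]
wrist_force: [-0.0, 0.4, -0.2]
finger_gap: 56.6
```

```bash
python3 - <<'E'
from h import *
s=manip.read_state(); print(s)
shot("top","top1"); crop("top1",100,140,300,300,4,"top1c",.6)
E
```

```text
{'clock': 1.975, 'joints': array([ 0.4421,  0.2174,  1.5786, -0.0002,  1.3464,  0.3675]), 'qd': array([ 0.0572, -0.0115,  0.0137,  0.0106,  0.    ,  0.0389]), 'effort': array([ -2.6344, -48.3398, -36.2498,  -0.1193,  -0.0362,  -0.7103]), 'eef_pos': array([452.8579, 254.8268, 224.9824]), 'eef_rot': array([-3.1409,  0.0004,  1.6455]), 'wrist_force': array([-0.0064,  0.3601, -0.1969]), 'moment': array([-0.0715,  0.0706, -0.0257]), 'finger_gap': 56.60494390140839}
```

View pics/top1c.png

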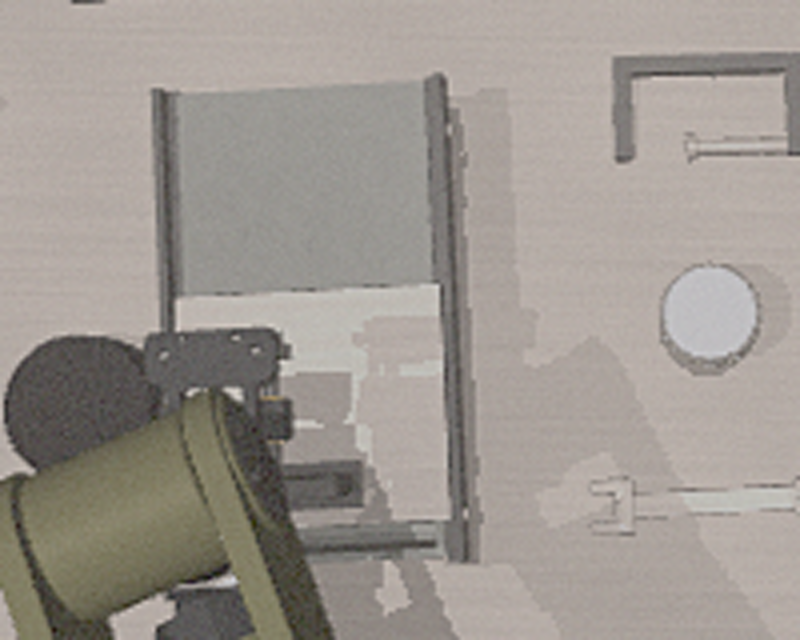

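Request:
play_rows:
  commands:
    - {"x": 0,"y": 0,"z": 0.035,"wx": 0,"wy": 0,"wz": 0,"grip": 0.6}
    - {"x": 0,"y": 0,"z": 0.035,"wx": 0,"wy": 0,"wz": 0,"grip": 0.6}
    - {"x": 0,"y": 0,"z": 0.026,"wx": 0,"wy": 0,"wz": 0,"grip": 0.6}
    - {"x": 0,"y": 0,"z": 0.01,"wx": 0,"wy": 0,"wz": 0,"grip": 0.6}
    - {"x": 0,"y": 0,"z": 0,"wx": 0,"wy": 0,"wz": 0,"grip": 0.0}
    - {"x": 0,"y": 0,"z": 0,"wx": 0,"wy": 0,"wz": 0,"grip": 0.0}
    - {"x": 0,"y": 0,"z": 0,"wx": 0,"wy": 0,"wz": 0,"grip": 0.0}
    - {"x": 0,"y": 0,"z": 0,"wx": 0,"wy": 0,"wz": 0,"grip": 0.0}
    - {"x": 0,"y": 0,"z": 0,"wx": 0,"wy": 0,"wz": 0,"grip": 0.0}
  squeeze: 12

```text
clock: 3.15
eef_pos: [451.8, 256.5, 119.7]
eef_rot: [3.141, -0.0, 1.648]
wrist_force: [-0.8, -1.1, 2.6]
finger_gap: 13.7
```

Request:
play_rows:
  commands:
    - {"x": 0,"y": 0.01,"z": 0,"wx": 0,"wy": 0,"wz": 0,"grip": 0.0}
    - {"x": 0,"y": 0.02,"z": 0,"wx": 0,"wy": 0,"wz": 0,"grip": 0.0}
    - {"x": 0,"y": 0.02,"z": 0,"wx": 0,"wy": 0,"wz": 0,"grip": 0.0}
    - {"x": 0,"y": 0.02,"z": 0,"wx": 0,"wy": 0,"wz": 0,"grip": 0.0}
    - {"x": 0,"y": 0.02,"z": 0,"wx": 0,"wy": 0,"wz": 0,"grip": 0.0}
    - {"x": 0,"y": 0.015,"z": 0,"wx": 0,"wy": 0,"wz": 0,"grip": 0.0}
    - {"x": 0,"y": 0.01,"z": 0,"wx": 0,"wy": 0,"wz": 0,"grip": 0.0}
    - {"x": 0,"y": 0.003,"z": 0,"wx": 0,"wy": 0,"wz": 0,"grip": 0.0}

```text
clock: 4.15
eef_pos: [570.5, 265.6, 119.7]
eef_rot: [3.141, -0.0, 1.648]
wrist_force: [-1.7, -1.9, 5.4]
finger_gap: 14.2
```

Request:
play_rows:
  commands:
    - {"x": 0,"y": 0.002,"z": 0,"wx": 0,"wy": 0,"wz": 0,"grip": 0.0}
    - {"x": 0,"y": 0,"z": 0,"wx": 0,"wy": 0,"wz": 0,"grip": 0.0}

```text
clock: 4.4
eef_pos: [571.6, 265.6, 119.7]
eef_rot: [-3.141, 0.0, 1.648]
wrist_force: [-6.5, -1.9, 6.3]
finger_gap: 14.1
```

Request:
play_rows:
  commands:
    - {"x": 0,"y": 0.002,"z": 0,"wx": 0,"wy": 0,"wz": 0,"grip": 0.0}
    - {"x": 0,"y": 0,"z": 0,"wx": 0,"wy": 0,"wz": 0,"grip": 0.0}

```text
clock: 4.65
eef_pos: [571.6, 265.7, 119.7]
eef_rot: [-3.136, 0.001, 1.649]
wrist_force: [-23.8, -6.5, 14.4]
finger_gap: 13.8
```

Request:
play_rows:
  commands:
    - {"x": 0,"y": 0.002,"z": 0,"wx": 0,"wy": 0,"wz": 0,"grip": 0.0}
    - {"x": 0,"y": 0,"z": 0,"wx": 0,"wy": 0,"wz": 0,"grip": 0.0}

```text
clock: 4.9
eef_pos: [573.5, 265.8, 119.6]
eef_rot: [-3.136, 0.001, 1.649]
wrist_force: [-24.0, -6.2, 14.8]
finger_gap: 18.1
```

Request:
play_rows:
  commands:
    - {"x": 0,"y": -0.004,"z": 0,"wx": 0,"wy": 0,"wz": 0,"grip": 0.0}
    - {"x": 0,"y": 0,"z": 0,"wx": 0,"wy": 0,"wz": 0,"grip": 0.5}
    - {"x": 0,"y": 0,"z": 0,"wx": 0,"wy": 0,"wz": 0,"grip": 0.5}
    - {"x": 0,"y": 0,"z": -0.02,"wx": 0,"wy": 0,"wz": 0,"grip": 0.5}
    - {"x": 0,"y": 0,"z": -0.05,"wx": 0,"wy": 0,"wz": 0,"grip": 0.5}
    - {"x": 0,"y": 0,"z": -0.05,"wx": 0,"wy": 0,"wz": 0,"grip": 0.6}
    - {"x": 0,"y": 0,"z": 0,"wx": 0,"wy": 0,"wz": 0,"grip": 0.6}

```text
clock: 5.78
eef_pos: [572.8, 266.3, 243.6]
eef_rot: [3.135, -0.002, 1.648]
wrist_force: [0.4, 0.1, -0.2]
finger_gap: 56.1
```

```bash
python3 - <<'E'
from h import *
s=manip.read_state(); print(s['joints'],s['eef_pos'],s['eef_rot'])
shot("scene","scene2"); crop("scene2",230,80,400,215,4,"scene2c",.6)
E
```

```text
[0.3772 0.4589 1.2162 0.     1.4594 0.2995] [572.8198 266.2875 243.6152] [ 3.1348 -0.0021  1.6485]
```

View pics/scene2c.png

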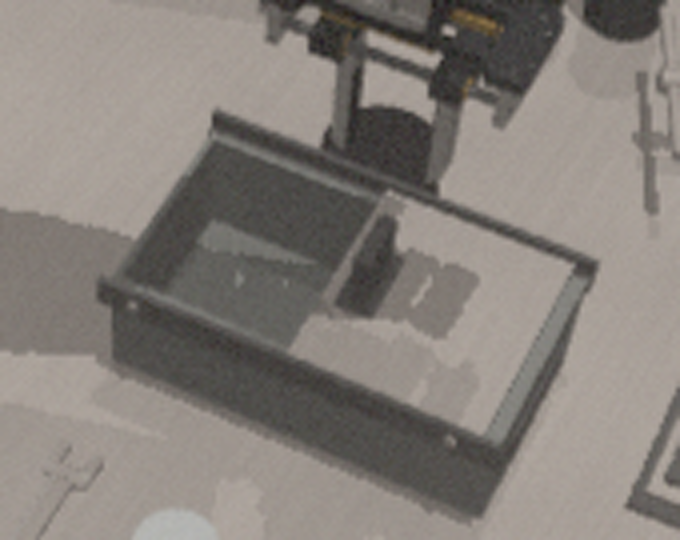

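```bash
cat >> h.py <<'E'
from scipy.spatial.transform import Rotation as Ro
def pose(p,r): return np.array(p,float),Ro.from_euler('xyz',r)
def delta(p,R,p2,R2):
    "tool-frame shift (mm) and rotvec (deg)"
    return R.inv().apply(np.array(p2)-p), np.degrees((R.inv()*R2).as_rotvec())
E
python3 - <<'E'
from h import *
s=manip.read_state(); p,R=pose(s['eef_pos'],s['eef_rot'])
R2=Ro.from_euler('xyz',[np.pi,0,np.radians(1.3)])
print(delta(p,R,p,R2)[1]); print(delta(p,R2,[522.6,-262.4,243.6],R2)[0])
E
```

```text
[ 0.0819 -0.1637 93.1491]
[-61.4462 527.1147  -2.9223]
```

Request:
play_rows:
  commands:
    - {"x": 0,"y": 0,"z": 0,"wx": 0.39,"wy": -0.12,"wz": 0,"grip": 0.6}
    - {"x": 0,"y": 0,"z": 0,"wx": 0,"wy": 0,"wz": 10.35,"grip": 0.6}
    - {"x": 0,"y": 0,"z": 0,"wx": 0,"wy": 0,"wz": 10.35,"grip": 0.6}
    - {"x": 0,"y": 0,"z": 0,"wx": 0,"wy": 0,"wz": 10.35,"grip": 0.6}
    - {"x": 0,"y": 0,"z": 0,"wx": 0,"wy": 0,"wz": 10.35,"grip": 0.6}
    - {"x": 0,"y": 0,"z": 0,"wx": 0,"wy": 0,"wz": 10.35,"grip": 0.6}
    - {"x": 0,"y": 0,"z": 0,"wx": 0,"wy": 0,"wz": 10.35,"grip": 0.6}
    - {"x": 0,"y": 0,"z": 0,"wx": 0,"wy": 0,"wz": 10.35,"grip": 0.6}
    - {"x": 0,"y": 0,"z": 0,"wx": 0,"wy": 0,"wz": 10.35,"grip": 0.6}
    - {"x": 0,"y": 0,"z": 0,"wx": 0,"wy": 0,"wz": 10.35,"grip": 0.6}
    - {"x": 0,"y": 0,"z": 0,"wx": 0,"wy": 0,"wz": 0,"grip": 0.6}

```text
clock: 7.2
eef_pos: [571.2, 265.7, 238.0]
eef_rot: [3.138, 0.009, 0.024]
wrist_force: [0.2, -0.6, 0.3]
finger_gap: 56.2
```

```bash
python3 - <<'E'
from h import *
s=manip.read_state(); p,R=pose(s['eef_pos'],s['eef_rot']); print(s['joints'],p,s['eef_rot'])
R2=Ro.from_euler('xyz',[np.pi,0,np.radians(1.3)])
print(delta(p,R,p,R2)[1]); print(delta(p,R2,[522.6,-262.4,243.6],R2)[0])
E
```

```text
[0.3773 0.4683 1.2155 0.     1.4673 1.9242] [571.2028 265.7056 237.9881] [3.1383 0.009  0.0238]
[0.1882 0.5151 0.0637]
[-60.5716 526.867   -5.6119]
```

Request:
play_rows:
  commands:
    - {"x": 0,"y": 0,"z": 0,"wx": 0.19,"wy": 0.5,"wz": 0.05,"grip": 0.6}
    - {"x": -0.0055,"y": 0.0479,"z": 0,"wx": 0,"wy": 0,"wz": 0,"grip": 0.6}
    - {"x": -0.0055,"y": 0.0479,"z": 0,"wx": 0,"wy": 0,"wz": 0,"grip": 0.6}
    - {"x": -0.0055,"y": 0.0479,"z": 0,"wx": 0,"wy": 0,"wz": 0,"grip": 0.6}
    - {"x": -0.0055,"y": 0.0479,"z": 0,"wx": 0,"wy": 0,"wz": 0,"grip": 0.6}
    - {"x": -0.0055,"y": 0.0479,"z": 0,"wx": 0,"wy": 0,"wz": 0,"grip": 0.6}
    - {"x": -0.0055,"y": 0.0479,"z": 0,"wx": 0,"wy": 0,"wz": 0,"grip": 0.6}
    - {"x": -0.0055,"y": 0.0479,"z": 0,"wx": 0,"wy": 0,"wz": 0,"grip": 0.6}
    - {"x": -0.0055,"y": 0.0479,"z": 0,"wx": 0,"wy": 0,"wz": 0,"grip": 0.6}
    - {"x": -0.0055,"y": 0.0479,"z": 0,"wx": 0,"wy": 0,"wz": 0,"grip": 0.6}
    - {"x": -0.0055,"y": 0.0479,"z": 0,"wx": 0,"wy": 0,"wz": 0,"grip": 0.6}
    - {"x": -0.0055,"y": 0.0479,"z": 0,"wx": 0,"wy": 0,"wz": 0,"grip": 0.6}
    - {"x": 0,"y": 0,"z": 0,"wx": 0,"wy": 0,"wz": 0,"grip": 0.6}
    - {"x": 0,"y": 0,"z": 0,"wx": 0,"wy": 0,"wz": 0,"grip": 0.6}

```text
clock: 8.95
eef_pos: [522.4, -261.8, 238.6]
eef_rot: [-3.14, -0.002, 0.023]
wrist_force: [0.1, -0.5, 0.3]
finger_gap: 56.5
```

```bash
python3 - <<'E'
from h import *
s=manip.read_state(); p,R=pose(s['eef_pos'],s['eef_rot']); print(s['joints'],p,s['eef_rot'])
R2=Ro.from_euler('xyz',[np.pi,0,np.radians(1.3)])
print(delta(p,R,[522.6,-262.4,102],R2))
shot("scene","scene3"); shot("top","top3"); crop("scene3",130,220,280,345,5,"scene3c",.6); crop("top3",320,180,440,290,6,"top3c",.6)
E
```

```text
[-0.5282  0.3543  1.3722  0.002   1.4141  1.0188] [ 522.4219 -261.837   238.6286] [-3.1405 -0.0019  0.0235]
(array([ -0.0888,   0.72  , 136.628 ]), array([-0.0642, -0.1063,  0.0461]))
```

View pics/scene3c.png

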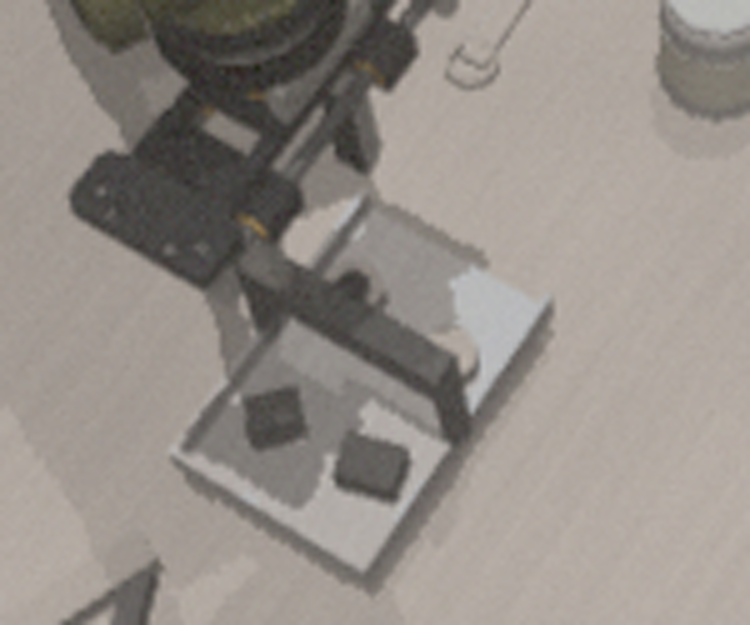

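View pics/top3c.png

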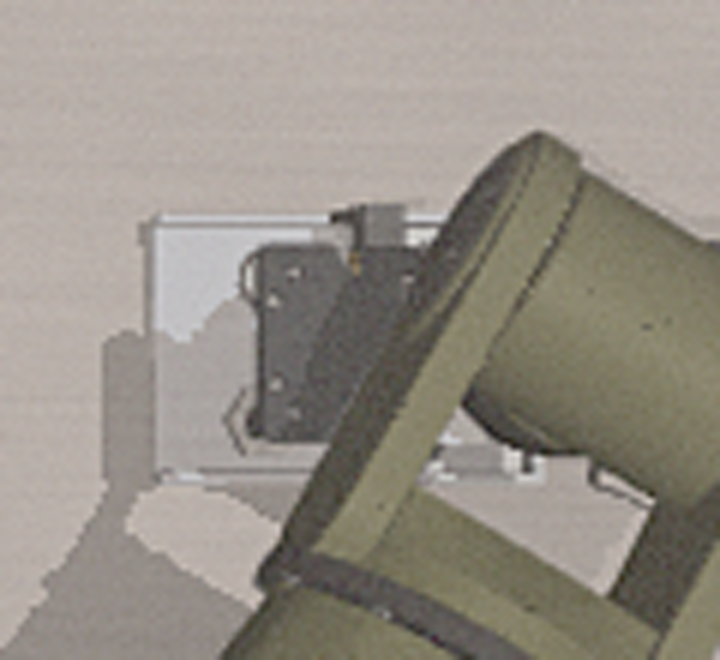

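Request:
play_rows:
  commands:
    - {"x": 0,"y": 0,"z": 0.04,"wx": 0,"wy": 0,"wz": 0,"grip": 0.6}
    - {"x": 0,"y": 0,"z": 0.04,"wx": 0,"wy": 0,"wz": 0,"grip": 0.6}
    - {"x": 0,"y": 0,"z": 0.03,"wx": 0,"wy": 0,"wz": 0,"grip": 0.5}
    - {"x": 0,"y": 0,"z": 0.018,"wx": 0,"wy": 0,"wz": 0,"grip": 0.4}
    - {"x": 0,"y": 0,"z": 0.008,"wx": 0,"wy": 0,"wz": 0,"grip": 0.35}
    - {"x": 0,"y": 0,"z": 0,"wx": 0,"wy": 0,"wz": 0,"grip": 0.35}
    - {"x": 0,"y": 0,"z": 0,"wx": 0,"wy": 0,"wz": 0,"grip": 0.35}

```text
clock: 9.93
eef_pos: [523.2, -262.4, 104.0]
eef_rot: [3.142, -0.004, 0.022]
wrist_force: [-0.8, 0.1, 0.2]
finger_gap: 32.8
```

```bash
python3 - <<'E'
from h import *
s=manip.read_state(); p,R=pose(s['eef_pos'],s['eef_rot']); print(s['joints'],p,s['eef_rot'],s['wrist_force'],s['finger_gap'])
shot("scene","scene4"); crop("scene4",130,220,280,345,5,"scene4c",.6)
E
```

```text
[-0.5282  0.4743  1.5271  0.002   1.1372  1.0198] [ 523.2111 -262.3717  103.985 ] [ 3.1415 -0.0035  0.022 ] [-0.8251  0.129   0.1574] 32.811678797492476
```

View pics/scene4c.png

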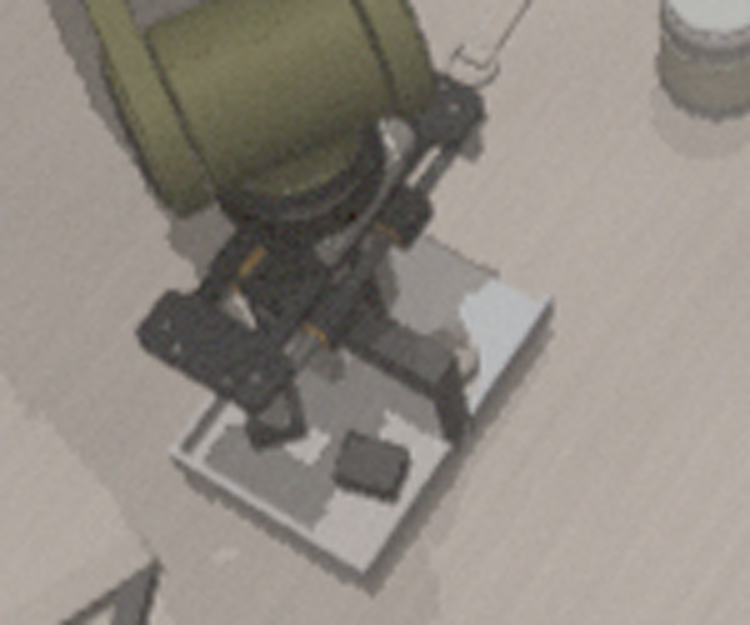

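Request:
play_rows:
  commands:
    - {"x": 0,"y": 0,"z": 0.0015,"wx": 0,"wy": -0.2,"wz": 0,"grip": 0.25}
    - {"x": 0,"y": 0,"z": 0,"wx": 0,"wy": 0,"wz": 0,"grip": 0.21}
    - {"x": 0,"y": 0,"z": 0,"wx": 0,"wy": 0,"wz": 0,"grip": 0.18}
    - {"x": 0,"y": 0,"z": 0,"wx": 0,"wy": 0,"wz": 0,"grip": 0.1}
    - {"x": 0,"y": 0,"z": 0,"wx": 0,"wy": 0,"wz": 0,"grip": 0}
    - {"x": 0,"y": 0,"z": 0,"wx": 0,"wy": 0,"wz": 0,"grip": 0}
    - {"x": 0,"y": 0,"z": 0,"wx": 0,"wy": 0,"wz": 0,"grip": 0}
  squeeze: 55

```text
clock: 10.85
eef_pos: [522.8, -262.3, 101.5]
eef_rot: [-3.141, 0.001, 0.022]
wrist_force: [0.3, -2.8, 0.9]
finger_gap: 17.5
```

Request:
play_rows:
  commands:
    - {"x": 0,"y": 0,"z": -0.005,"wx": 0,"wy": 0,"wz": 0,"grip": 0}
    - {"x": 0,"y": 0,"z": -0.005,"wx": 0,"wy": 0,"wz": 0,"grip": 0}
    - {"x": 0,"y": 0,"z": -0.01,"wx": 0,"wy": 0,"wz": 0,"grip": 0}
    - {"x": 0,"y": 0,"z": -0.01,"wx": 0,"wy": 0,"wz": 0,"grip": 0}
    - {"x": 0,"y": 0,"z": 0,"wx": 0,"wy": 0,"wz": 0,"grip": 0}
    - {"x": 0,"y": 0,"z": 0,"wx": 0,"wy": 0,"wz": 0,"grip": 0}

```text
clock: 11.6
eef_pos: [522.6, -262.1, 131.2]
eef_rot: [-3.141, 0.002, 0.022]
wrist_force: [0.8, -0.1, -6.8]
finger_gap: 18.0
```

```bash
python3 - <<'E'
from h import *
s=manip.read_state(); p,R=pose(s['eef_pos'],s['eef_rot']); print(s['joints'],p,s['eef_rot'],s['wrist_force'],s['moment'],s['finger_gap'])
shot("scene","scene5"); crop("scene5",130,220,280,345,5,"scene5c",.6)
d=np.load("pics/scene5d.npy");W=cloud("scene",d)
S=W[225:345,140:260].reshape(-1,3)
E
```

```text
[-0.5274  0.4454  1.5009  0.      1.1973  1.0215] [ 522.65   -262.0727  131.1937] [-3.1405  0.0017  0.0218] [ 0.836  -0.0981 -6.7669] [ 0.033   0.1369 -0.0201] 17.96663031302414
```

View pics/scene5c.png

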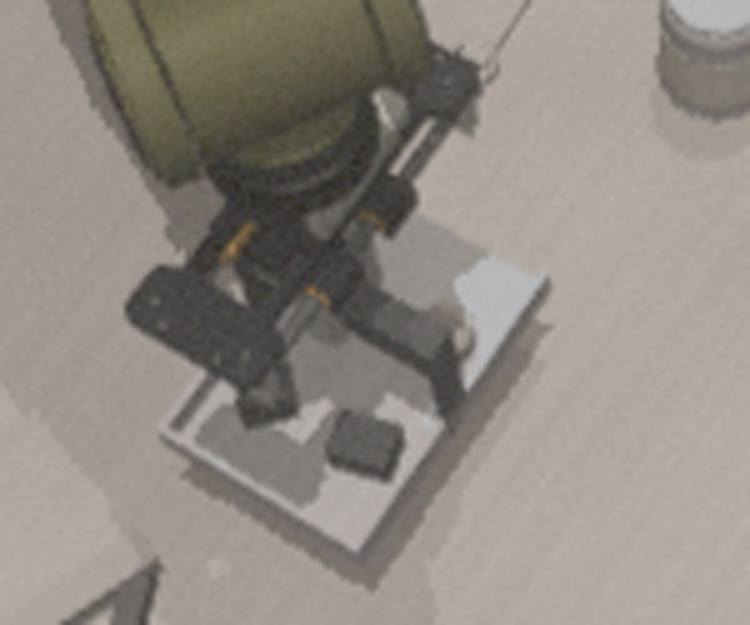

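Request:
play_rows:
  commands:
    - {"x": 0,"y": 0,"z": -0.01,"wx": 0,"wy": 0,"wz": 0,"grip": 0}
    - {"x": 0,"y": 0,"z": -0.02,"wx": 0,"wy": 0,"wz": 0,"grip": 0}
    - {"x": 0,"y": 0,"z": -0.024,"wx": 0,"wy": 0,"wz": 0,"grip": 0}
    - {"x": 0,"y": 0,"z": -0.02,"wx": 0,"wy": 0,"wz": 0,"grip": 0}
    - {"x": 0,"y": 0,"z": -0.01,"wx": 0,"wy": 0,"wz": 0,"grip": 0}
    - {"x": 0,"y": 0,"z": 0,"wx": 0,"wy": 0,"wz": 0,"grip": 0}
    - {"x": -0.0005,"y": -0.008,"z": 0,"wx": 0,"wy": 0,"wz": 0,"grip": 0}
    - {"x": -0.001,"y": -0.016,"z": 0,"wx": 0,"wy": 0,"wz": 0,"grip": 0}
    - {"x": -0.0016,"y": -0.024,"z": 0,"wx": 0,"wy": 0,"wz": 0,"grip": 0}
    - {"x": -0.0022,"y": -0.032,"z": 0,"wx": 0,"wy": 0,"wz": 0,"grip": 0}
    - {"x": -0.0024,"y": -0.0353,"z": 0,"wx": 0,"wy": 0,"wz": 0,"grip": 0}
    - {"x": -0.0024,"y": -0.0353,"z": 0,"wx": 0,"wy": 0,"wz": 0,"grip": 0}
    - {"x": -0.0024,"y": -0.0353,"z": 0,"wx": 0,"wy": 0,"wz": 0,"grip": 0}
    - {"x": -0.0024,"y": -0.0353,"z": 0,"wx": 0,"wy": 0,"wz": 0,"grip": 0}
    - {"x": -0.0022,"y": -0.032,"z": 0,"wx": 0,"wy": 0,"wz": 0,"grip": 0}
    - {"x": -0.0016,"y": -0.024,"z": 0,"wx": 0,"wy": 0,"wz": 0,"grip": 0}
    - {"x": -0.001,"y": -0.016,"z": 0,"wx": 0,"wy": 0,"wz": 0,"grip": 0}
    - {"x": -0.0005,"y": -0.008,"z": 0,"wx": 0,"wy": 0,"wz": 0,"grip": 0}
    - {"x": 0,"y": 0,"z": 0,"wx": 0,"wy": 0,"wz": 0,"grip": 0}
    - {"x": 0,"y": 0,"z": 0,"wx": 0,"wy": 0,"wz": 0,"grip": 0}

```text
clock: 14.15
eef_pos: [496.2, 37.9, 215.6]
eef_rot: [-3.141, 0.002, 0.021]
wrist_force: [0.3, -0.1, -7.4]
finger_gap: 17.5
```

```bash
python3 - <<'E'
from h import *
s=manip.read_state(); p,R=pose(s['eef_pos'],s['eef_rot']); print(s['joints'],p,s['eef_rot'],s['wrist_force'],s['finger_gap'])
R2=Ro.from_euler('xyz',[np.pi,0,np.radians(4.45)])
print(delta(p,R,[486.1,144.3,205],R2))
shot("scene","scene6"); crop("scene6",200,100,360,260,4,"scene6c",.6)
E
```

```text
[0.0023 0.1754 1.6509 0.0007 1.3169 1.5517] [496.1526  37.9226 215.6081] [-3.1409  0.0015  0.0212] [ 0.2766 -0.1318 -7.3778] 17.520327717799578
(array([  -7.774 , -106.5596,   10.6933]), array([-0.0418,  0.0865, -3.2326]))
```

View pics/scene6c.png

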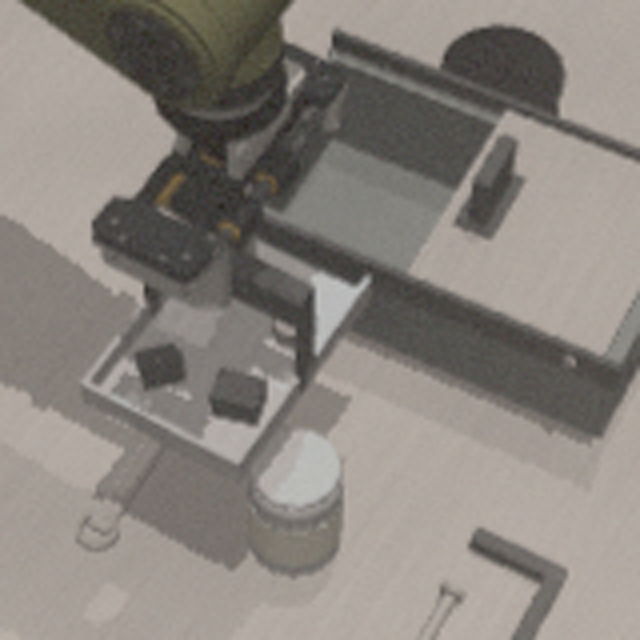

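Request:
play_rows:
  commands:
    - {"x": -0.0006,"y": -0.008,"z": 0,"wx": 0,"wy": 0,"wz": 0,"grip": 0}
    - {"x": -0.0012,"y": -0.016,"z": 0,"wx": 0,"wy": 0,"wz": 0,"grip": 0}
    - {"x": -0.0015,"y": -0.02,"z": 0,"wx": 0,"wy": 0,"wz": 0,"grip": 0}
    - {"x": -0.0015,"y": -0.0205,"z": 0,"wx": 0,"wy": 0,"wz": 0,"grip": 0}
    - {"x": -0.0015,"y": -0.02,"z": 0,"wx": 0,"wy": 0,"wz": 0,"grip": 0}
    - {"x": -0.001,"y": -0.014,"z": 0,"wx": 0,"wy": 0,"wz": 0,"grip": 0}
    - {"x": -0.0005,"y": -0.008,"z": 0,"wx": 0,"wy": 0,"wz": 0,"grip": 0}
    - {"x": 0,"y": 0,"z": 0.0025,"wx": 0,"wy": 0,"wz": -0.8,"grip": 0}
    - {"x": 0,"y": 0,"z": 0.0035,"wx": 0,"wy": 0,"wz": -1.6,"grip": 0}
    - {"x": 0,"y": 0,"z": 0.0025,"wx": 0,"wy": 0,"wz": -0.8,"grip": 0}
    - {"x": 0,"y": 0,"z": 0,"wx": 0,"wy": 0,"wz": 0,"grip": 0}
    - {"x": 0,"y": 0,"z": 0,"wx": 0,"wy": 0,"wz": 0,"grip": 0}

```text
clock: 15.7
eef_pos: [486.0, 144.6, 207.3]
eef_rot: [-3.141, 0.001, 0.077]
wrist_force: [0.4, -0.2, -7.6]
finger_gap: 17.7
```

```bash
python3 - <<'E'
from h import *
s=manip.read_state(); p,R=pose(s['eef_pos'],s['eef_rot']); print(s['joints'],p,s['eef_rot'],s['wrist_force'],s['finger_gap'])
R2=Ro.from_euler('xyz',[np.pi,0,np.radians(4.45)])
print(delta(p,R,[486.1,144.3,205],R2))
shot("scene","scene7"); crop("scene7",200,80,380,240,4,"scene7c",.6)
shot("top","top7"); crop("top7",120,130,300,300,4,"top7c",.6)
d=np.load("pics/scene7d.npy");W=cloud("scene",d)
# held tray rear wall corners etc: list points with z 125..165
E
```

```text
[0.2164 0.2033 1.6373 0.0011 1.3022 1.7096] [486.0341 144.6193 207.3356] [-3.1407  0.0013  0.0773] [ 0.3974 -0.1871 -7.6431] 17.715927438050162
(array([0.044 , 0.3256, 2.3353]), array([-0.053 ,  0.0739, -0.0218]))
```

View pics/scene7c.png

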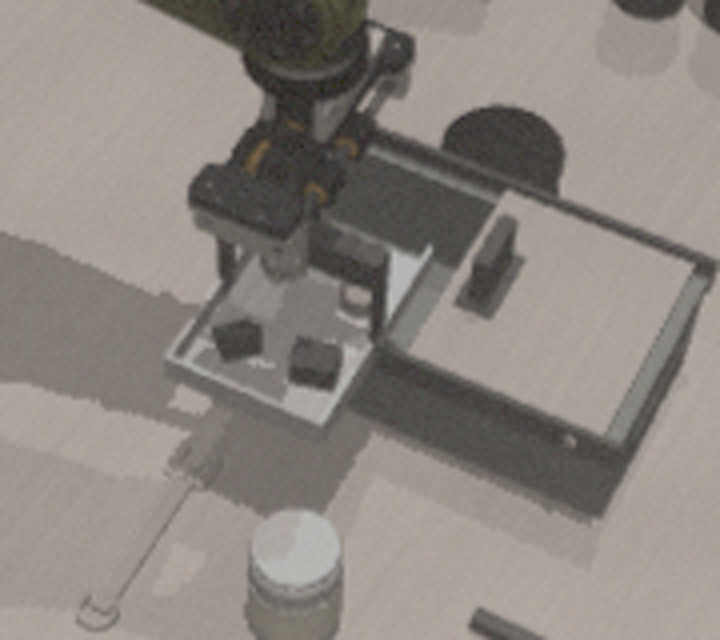

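View pics/top7c.png

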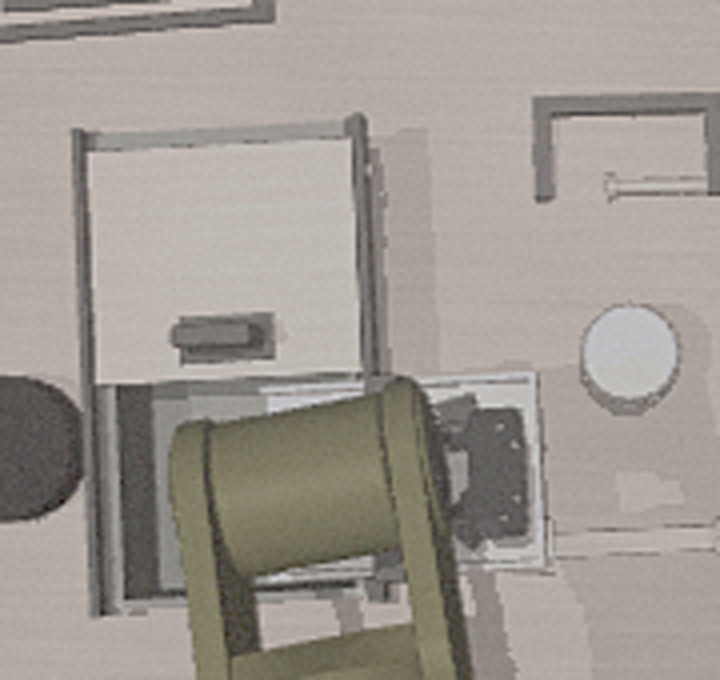

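```bash
python3 - <<'E'
from h import *
M=np.array([477.2,259.]);a=np.radians(4.45);B=np.array([[np.cos(a),np.sin(a)],[-np.sin(a),np.cos(a)]])
K,T=cam("top"); print("cam",-T[:3,:3].T@T[:3,3])
for n in("top","scene"):
    W=cloud(n,np.load(f"pics/{n}7d.npy")); Q=W.reshape(-1,3); q=(Q[:,:2]-M)@B.T; z=Q[:,2]
    m=(q[:,0]>45)&(q[:,0]<80)&(q[:,1]>-190)&(q[:,1]<-120)&(z>120)&(z<175)
    print(n,"right rear wall z>150 x range",m.sum(),np.percentile(q[m&(z>150),0],[2,50,98]),"y min",np.percentile(q[m,1],[0,1]))
    m=(abs(q[:,0])<75)&(q[:,1]>-110)&(q[:,1]<0)&(z>125)&(z<150); print(" floor lip y max",np.percentile(q[m,1],[97,99,100]),np.median(z[m]),"x",np.percentile(q[m,0],[1,99]))
    m=(q[:,0]>50)&(q[:,0]<90)&(abs(q[:,1])<60)&(z>100)&(z<111); print(" cover edge x",np.percentile(q[m,0],[0,1,3]))
    m=(q[:,0]<-55)&(q[:,0]>-90)&(abs(q[:,1]-20)<50)&(z>92)&(z<108); print(" front wall x",np.percentile(q[m,0],[1,50,99]) if m.sum() else 0)
    m=(q[:,0]<-40)&(q[:,0]>-80)&(q[:,1]<-120)&(q[:,1]>-190)&(z>148)&(z<170); print(" left wall",m.sum(),np.percentile(q[m,0],[1,50,99]) if m.sum() else 0)
E
```

```text
cam [ 508.0929  -15.3504 1412.0491]
top right rear wall z>150 x range 160 [45.9288 57.5194 59.8707] y min [-189.8296 -188.7979]
 floor lip y max [-30.2783 -29.094  -28.904 ] 139.63629286865284 x [-56.0942  56.1624]
 cover edge x [68.2486 68.5094 68.7414]
 front wall x [-75.9193 -72.6529 -69.6713]
 left wall 37 [-59.8441 -57.3713 -41.4855]
scene right rear wall z>150 x range 134 [45.7682 57.9936 60.4158] y min [-189.6565 -189.3047]
 floor lip y max [-34.0473 -31.5731 -28.8059] 139.57902558088517 x [-57.3486  59.7594]
 cover edge x [67.7256 67.7551 68.3256]
 front wall x 0
 left wall 63 [-60.9338 -57.2092 -54.8379]
```

Request:
play_rows:
  commands:
    - {"x": 0,"y": -0.0025,"z": 0.0005,"wx": -2,"wy": 0,"wz": 0,"grip": 0}
    - {"x": 0,"y": -0.0038,"z": -0.0005,"wx": -3,"wy": 0,"wz": 0,"grip": 0}
    - {"x": 0,"y": -0.0038,"z": -0.0005,"wx": -3,"wy": 0,"wz": 0,"grip": 0}
    - {"x": 0,"y": -0.0038,"z": -0.0005,"wx": -3,"wy": 0,"wz": 0,"grip": 0}
    - {"x": 0,"y": -0.0025,"z": 0.0005,"wx": -2,"wy": 0,"wz": 0,"grip": 0}
    - {"x": 0,"y": 0,"z": 0,"wx": 0,"wy": 0,"wz": 0,"grip": 0}

```text
clock: 16.55
eef_pos: [484.6, 161.7, 206.0]
eef_rot: [2.915, 0.002, 0.079]
wrist_force: [0.4, -0.1, -6.8]
finger_gap: 17.6
```

```bash
cat >> h.py <<'E'
M=np.array([477.2,259.]);_a=np.radians(4.45);B=np.array([[np.cos(_a),np.sin(_a)],[-np.sin(_a),np.cos(_a)]])
def tipstate():
    s=manip.read_state(); p,R=pose(s['eef_pos'],s['eef_rot']); z=R.apply([0,0,1])
    lip=p+R.apply([0,-85,70]); 
    print("j",s['joints'],"p",p,"F",s['wrist_force'],"gap",s['finger_gap'],"t",s['clock'])
    print("tilt",np.degrees(np.arccos(-z[2])),"zbox",B@z[:2],"lip box",B@(lip[:2]-M),lip[2])
E
python3 - <<'E'
from h import *
tipstate()
E
```

```text
j [ 0.3642  0.2589  1.5885 -0.2212  1.3657  1.909 ] p [484.5682 161.6618 205.9972] F [ 0.3668 -0.1146 -6.7824] gap 17.629128493328686 t 16.55
tilt 12.965632076753545 zbox [-0.0015 -0.2244] lip box [ -0.4346 -30.4889] 118.71135568720362
```

```bash
cat >> h.py <<'E'
def predict(ths,lipz=118,lipy=-30):
    from scipy.optimize import brentq
    s=manip.read_state(); p,R=pose(s['eef_pos'],s['eef_rot']); z=R.apply([0,0,1]); j=s['joints']
    f=lambda d: (p-d*z)[1]-np.tan(j[0])*(p-d*z)[0]
    d=brentq(f,0,800); print("d",d)
    mod=Ro.from_euler('ZYZYZ',[j[0],j[1]+j[2],j[3],j[4],j[5]+np.pi/2]); print("model err deg",np.degrees((mod.inv()*R).magnitude()))
    for th in ths:
        R2=Ro.from_euler('xyz',[np.pi,0,_a])*Ro.from_rotvec([-np.radians(th),0,0])
        lip=np.r_[M+B.T@[0,lipy],lipz]; p2=lip-R2.apply([0,-85,70]); w=p2-d*R2.apply([0,0,1]); j1=np.arctan2(w[1],w[0])
        for phi in (1.6,1.8,2.0):
            e=(Ro.from_euler('ZY',[j1,phi]).inv()*R2).as_euler('ZYZ'); print(th,"p",p2,"wrist r,z",np.hypot(*w[:2]),w[2],"j1",j1,"phi",phi,"j4,5,6",e[0],e[1],(e[2]-np.pi/2+np.pi)%(2*np.pi)-np.pi)
E
python3 - <<'E'
from h import *
predict([13,30,40,50])
E
```

```text
d 100.23781374043014Traceback (most recent call last):
  File "<stdin>", line 2, in <module>
  File "h.py", line 39, in predict
    mod=Ro.from_euler('ZYZYZ',[j[0],j[1]+j[2],j[3],j[4],j[5]+np.pi/2]); print("model err deg",np.degrees((mod.inv()*R).magnitude()))
  File "scipy/spatial/transform/_rotation.pyx", line 1413, in scipy.spatial.transform._rotation.Rotation.from_euler
ValueError: Expected axis specification to be a non-empty string of upto 3 characters, got ZYZYZ
```

```bash
python3 - <<'E'
s=open('h.py').read()
s=s.replace("f=lambda d: (p-d*z)[1]-np.tan(j[0])*(p-d*z)[0]","f=lambda d: np.cos(j[0])*(p-d*z)[1]-np.sin(j[0])*(p-d*z)[0]-36.6")
s=s.replace("Ro.from_euler('ZYZYZ',[j[0],j[1]+j[2],j[3],j[4],j[5]+np.pi/2])","Ro.from_euler('ZYZ',[j[0],j[1]+j[2],j[3]])*Ro.from_euler('YZ',[j[4],j[5]+np.pi/2])")
s=s.replace("j1=np.arctan2(w[1],w[0])","j1=np.arctan2(w[1],w[0])-np.arcsin(36.6/np.hypot(*w[:2]))")
open('h.py','w').write(s)
E
python3 - <<'E'
from h import *
predict([0,13,30,40,50])
E
```

```text
d 270.63499999999976
model err deg 3.973754777220835e-14
0 p [486.1227 144.3467 188.    ] wrist r,z 507.1008644234236 458.6349999999999 j1 0.21640435859544038 phi 1.6 j4,5,6 -2.220446049250313e-16 1.5415926535897928 1.7095335336765896
0 p [486.1227 144.3467 188.    ] wrist r,z 507.1008644234236 458.6349999999999 j1 0.21640435859544038 phi 1.8 j4,5,6 -2.220446049250313e-16 1.3415926535897933 1.7095335336765896
0 p [486.1227 144.3467 188.    ] wrist r,z 507.1008644234236 458.6349999999999 j1 0.21640435859544038 phi 2.0 j4,5,6 0.0 1.1415926535897931 1.7095335336765896
13 p [484.732  162.2178 205.3267] wrist r,z 529.2434333155942 469.0253866373469 j1 0.36555020422561274 phi 1.6 j4,5,6 -0.21754062050944878 1.6061941305383824 1.8580026202739246
13 p [484.732  162.2178 205.3267] wrist r,z 529.2434333155942 469.0253866373469 j1 0.36555020422561274 phi 1.8 j4,5,6 -0.22025593338520344 1.4109358601215132 1.9014486467745249
13 p [484.732  162.2178 205.3267] wrist r,z 529.2434333155942 469.0253866373469 j1 0.36555020422561274 phi 2.0 j4,5,6 -0.23209871488401412 1.2159936943457237 1.94775340234866
[... 871 characters left out ...]
7
40 p [481.0887 209.0324 226.2601] wrist r,z 604.0893542186649 433.5784957051888 j1 0.6249698088742728 phi 2.0 j4,5,6 -0.5811137359322835 1.556166577701274 2.2524043141110024
50 p [479.6063 228.0797 228.1089] wrist r,z 635.5148233891423 402.06973509068735 j1 0.6957836834930619 phi 1.6 j4,5,6 -0.7610459872317943 2.009719887161135 2.0219873419949765
50 p [479.6063 228.0797 228.1089] wrist r,z 635.5148233891423 402.06973509068735 j1 0.6957836834930619 phi 1.8 j4,5,6 -0.709656934115714 1.8611293631659949 2.1654822703066685
50 p [479.6063 228.0797 228.1089] wrist r,z 635.5148233891423 402.06973509068735 j1 0.6957836834930619 phi 2.0 j4,5,6 -0.6817767569708195 1.7073852794679056 2.296521633779948
```

Request:
play_rows:
  commands:
    - {"x": 0,"y": -0.0025,"z": -0.0029,"wx": -2,"wy": 0,"wz": 0,"grip": 0}
    - {"x": 0,"y": -0.0038,"z": -0.0044,"wx": -3,"wy": 0,"wz": 0,"grip": 0}
    - {"x": 0,"y": -0.0038,"z": -0.0044,"wx": -3,"wy": 0,"wz": 0,"grip": 0}
    - {"x": 0,"y": -0.0038,"z": -0.0044,"wx": -3,"wy": 0,"wz": 0,"grip": 0}
    - {"x": 0,"y": -0.0038,"z": -0.0044,"wx": -3,"wy": 0,"wz": 0,"grip": 0}
    - {"x": 0,"y": -0.0025,"z": -0.0029,"wx": -2,"wy": 0,"wz": 0,"grip": 0}
    - {"x": 0,"y": 0,"z": 0,"wx": 0,"wy": 0,"wz": 0,"grip": 0}
    - {"x": 0,"y": 0,"z": 0,"wx": 0,"wy": 0,"wz": 0,"grip": 0}

```text
clock: 17.55
eef_pos: [482.8, 187.6, 221.7]
eef_rot: [2.637, 0.001, 0.077]
wrist_force: [0.1, -0.5, -5.1]
finger_gap: 17.7
```

```bash
python3 - <<'E'
from h import *
tipstate()
shot("scene","scene8"); crop("scene8",200,80,380,240,4,"scene8c",.6)
E
```

```text
j [ 0.5278  0.3583  1.4851 -0.4502  1.5386  2.0908] p [482.7736 187.5533 221.711 ] F [ 0.0968 -0.4662 -5.144 ] gap 17.69567430827044 t 17.55
tilt 28.914235665440433 zbox [-0.001  -0.4835] lip box [ -0.0862 -31.1043] 119.3395444113967
```

View pics/scene8c.png

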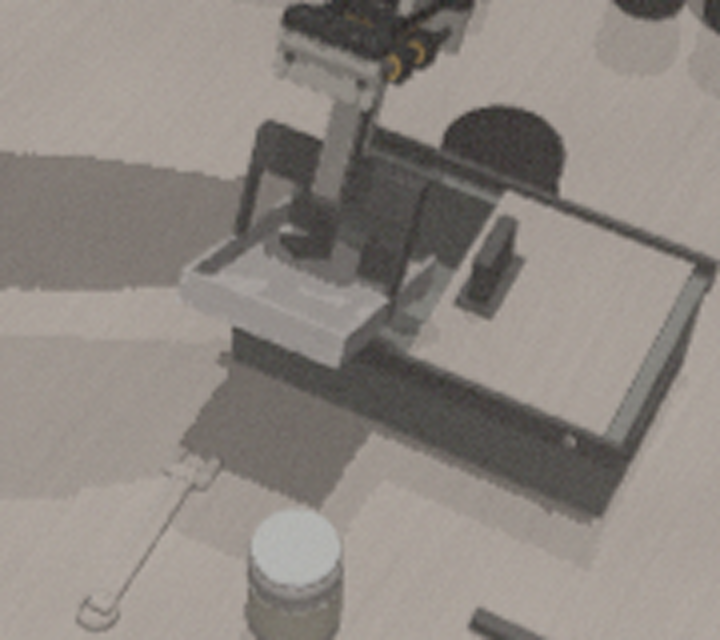

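Request:
play_rows:
  commands:
    - {"x": 0,"y": -0.0025,"z": -0.0029,"wx": -2,"wy": 0,"wz": 0,"grip": 0}
    - {"x": 0,"y": -0.0038,"z": -0.0044,"wx": -3,"wy": 0,"wz": 0,"grip": 0}
    - {"x": 0,"y": -0.0038,"z": -0.0044,"wx": -3,"wy": 0,"wz": 0,"grip": 0}
    - {"x": 0,"y": -0.0038,"z": -0.0044,"wx": -3,"wy": 0,"wz": 0,"grip": 0}
    - {"x": 0,"y": -0.0038,"z": -0.0044,"wx": -3,"wy": 0,"wz": 0,"grip": 0}
    - {"x": 0,"y": -0.0025,"z": -0.0029,"wx": -2,"wy": 0,"wz": 0,"grip": 0}
    - {"x": 0,"y": 0,"z": 0,"wx": 0,"wy": 0,"wz": 0,"grip": 0}
    - {"x": 0,"y": 0,"z": 0,"wx": 0,"wy": 0,"wz": 0,"grip": 0}
    - {"x": 0,"y": 0,"z": 0,"wx": 0,"wy": 0,"wz": 0,"grip": 0}

```text
clock: 18.73
eef_pos: [480.5, 217.3, 229.1]
eef_rot: [2.358, 0.001, 0.077]
wrist_force: [-1.0, -0.2, -5.1]
finger_gap: 17.8
```

```bash
python3 - <<'E'
from h import *
tipstate()
shot("scene","scene9"); crop("scene9",200,80,380,240,4,"scene9c",.6)
shot("top","top9"); crop("top9",120,130,300,300,4,"top9c",.6)
E
```

```text
j [ 0.6599  0.4997  1.3745 -0.6396  1.7312  2.2018] p [480.4508 217.3086 229.1217] F [-0.9775 -0.1914 -5.1265] gap 17.782306037816323 t 18.725
tilt 44.91663089637445 zbox [-0.001  -0.7061] lip box [ -0.0873 -31.0518] 119.53577536014483
```

View pics/scene9c.png

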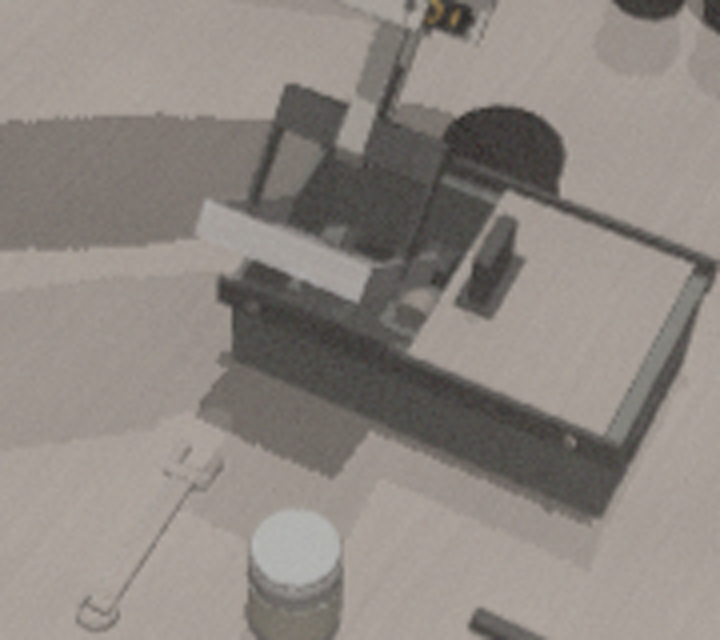

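View pics/top9c.png

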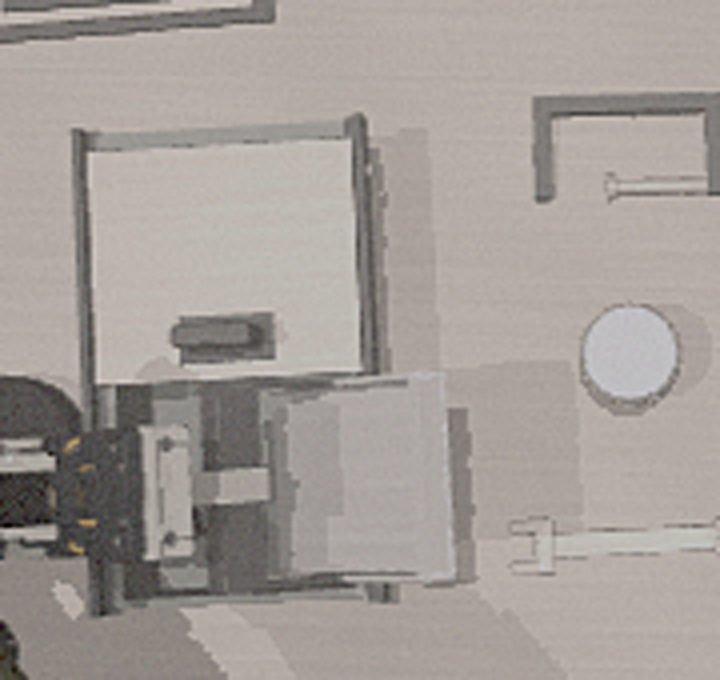

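```bash
python3 - <<'E'
from h import *
crop("scene9",245,95,325,170,9,"scene9z",.5)
E
```

```text
(no output)
```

View pics/scene9z.png

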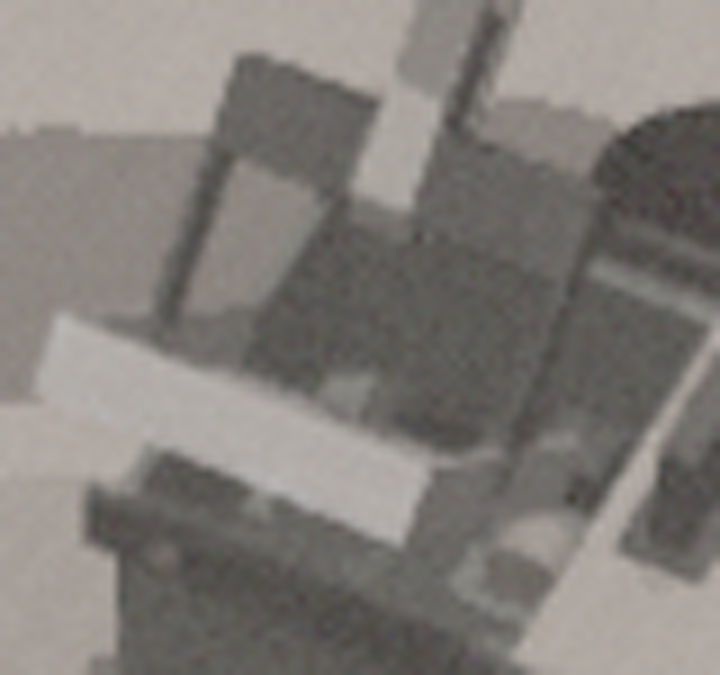

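Request:
play_rows:
  commands:
    - {"x": 0,"y": -0.0038,"z": -0.0044,"wx": -3,"wy": 0,"wz": 0,"grip": 0}
    - {"x": 0,"y": -0.0038,"z": -0.0044,"wx": -3,"wy": 0,"wz": 0,"grip": 0}
    - {"x": 0,"y": 0,"z": 0,"wx": 0,"wy": 0,"wz": 0,"grip": 0}
    - {"x": 0,"y": 0,"z": 0,"wx": 0,"wy": 0,"wz": 0,"grip": 0}
    - {"x": 0,"y": 0,"z": 0,"wx": 0,"wy": 0,"wz": 0,"grip": 0}

```text
clock: 19.45
eef_pos: [479.5, 229.0, 229.6]
eef_rot: [2.253, 0.001, 0.077]
wrist_force: [0.2, -1.2, -4.0]
finger_gap: 17.6
```

```bash
python3 - <<'E'
from h import *
tipstate()
p,d=shot("top","top10"); W=cloud("top",d)
q=(W[...,:2]-M)@B.T
m=(abs(q[...,0])<68)&(abs(q[...,1])<72)&(W[...,2]<60)
print(m.sum())
crop("top10",140,205,250,290,6,"top10c",.5)
shot("scene","scene10");crop("scene10",245,80,345,170,7,"scene10z",.5)
E
```

```text
j [ 0.7004  0.5602  1.3325 -0.7044  1.8035  2.2273] p [479.5378 229.0368 229.583 ] F [ 0.1533 -1.1549 -3.9936] gap 17.627255250279003 t 19.45
tilt 50.9207330160862 zbox [-0.0008 -0.7763] lip box [ -0.1017 -30.8098] 119.47208759213261
570
```

View pics/top10c.png

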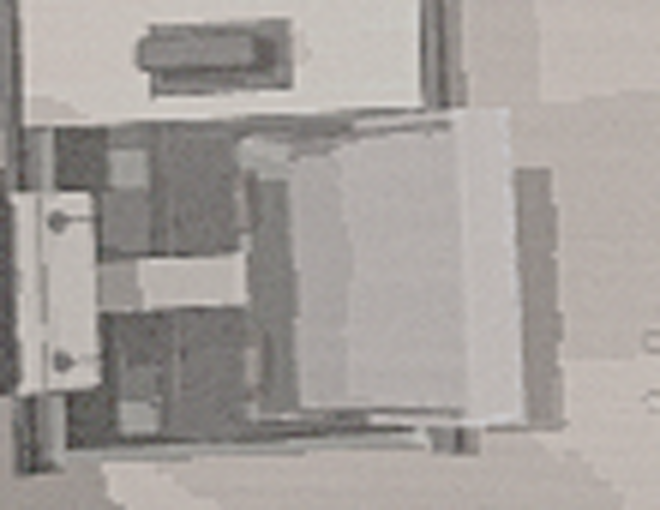

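View pics/scene10z.png

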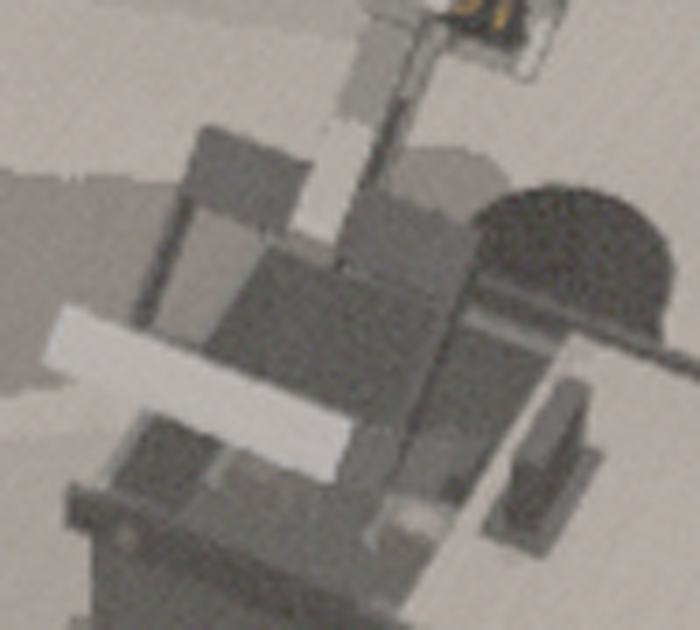

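```bash
python3 - <<'E'
from h import *
W=cloud("top",np.load("pics/top10d.npy"));q=(W[...,:2]-M)@B.T
for v in range(226,240,2): print(v,[(int(W[v,u,2]),int(q[v,u,0]),int(q[v,u,1])) for u in range(178,194,2)])
E
```

```text
226 [(241, 58, -29), (241, 57, -33), (231, 58, -36), (234, 57, -41), (223, 57, -43), (226, 57, -49), (225, 57, -53), (218, 57, -57)]
228 [(241, 53, -28), (6, 62, 15), (141, 56, -17), (147, 56, -23), (140, 56, -27), (134, 56, -31), (134, 55, -36), (137, 55, -42)]
230 [(239, 48, -28), (4, 56, 15), (6, 56, 9), (4, 55, 4), (11, 55, -2), (117, 51, -27), (132, 50, -35), (140, 50, -42)]
232 [(245, 44, -29), (4, 51, 16), (5, 50, 10), (4, 50, 5), (7, 50, -1), (123, 46, -28), (130, 45, -35), (138, 45, -41)]Traceback (most recent call last):
  File "<stdin>", line 3, in <module>
ValueError: cannot convert float NaN to integer
```

Request:
play_rows:
  commands:
    - {"x": 0,"y": 0.0117,"z": -0.0095,"wx": 0,"wy": 0,"wz": 0,"grip": 0}
    - {"x": 0,"y": 0.0117,"z": -0.0095,"wx": 0,"wy": 0,"wz": 0,"grip": 0}
    - {"x": 0,"y": 0.0069,"z": 0.0093,"wx": 6,"wy": 0,"wz": 0,"grip": 0}
    - {"x": 0,"y": 0.0069,"z": 0.0093,"wx": 6,"wy": 0,"wz": 0,"grip": 0}
    - {"x": 0,"y": 0.0069,"z": 0.0093,"wx": 6,"wy": 0,"wz": 0,"grip": 0}
    - {"x": 0,"y": 0.0069,"z": 0.0093,"wx": 6,"wy": 0,"wz": 0,"grip": 0}
    - {"x": 0,"y": 0.0069,"z": 0.0093,"wx": 6,"wy": 0,"wz": 0,"grip": 0}
    - {"x": 0,"y": 0.0069,"z": 0.0093,"wx": 6,"wy": 0,"wz": 0,"grip": 0}
    - {"x": 0,"y": 0.0069,"z": 0.0093,"wx": 6,"wy": 0,"wz": 0,"grip": 0}
    - {"x": 0,"y": 0.0069,"z": 0.0093,"wx": 6,"wy": 0,"wz": 0,"grip": 0}
    - {"x": 0,"y": 0.0035,"z": 0.0045,"wx": 2.9,"wy": 0,"wz": 0,"grip": 0}
    - {"x": 0,"y": 0,"z": 0,"wx": 0,"wy": 0,"wz": 0,"grip": 0}
    - {"x": 0,"y": 0,"z": 0,"wx": 0,"wy": 0,"wz": 0,"grip": 0}

```text
clock: 21.18
eef_pos: [486.2, 143.3, 220.1]
eef_rot: [3.139, 0.001, 0.078]
wrist_force: [-0.8, 0.8, -4.0]
finger_gap: 17.6
```

```bash
python3 - <<'E'
from h import *
tipstate()
s=manip.read_state(); p,R=pose(s['eef_pos'],s['eef_rot']); print(s['eef_rot'])
R2=Ro.from_euler('xyz',[np.pi,0,np.radians(1.25)])
print(delta(p,R,[522.6,-262.2,p[2]],R2))
shot("scene","scene11");crop("scene11",200,70,350,190,5,"scene11c",.5)
E
```

```text
j [ 0.2155  0.1926  1.62   -0.0022  1.33    1.7085] p [486.2209 143.3    220.0841] F [-0.7981  0.8344 -4.0126] gap 17.621155426300017 t 21.175
tilt 0.13463111857245136 zbox [-0.0006 -0.0023] lip box [ -0.0877 -31.2096] 149.89228431786063
[3.1393 0.0006 0.0784]
(array([  4.524 , 407.1024,   0.9169]), array([0.1305, 0.0333, 3.2399]))
```

View pics/scene11c.png

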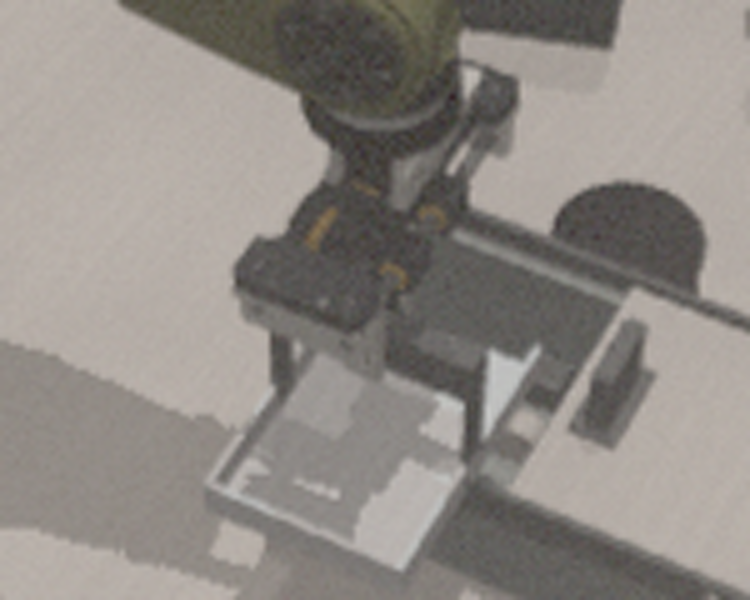

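Request:
play_rows:
  commands:
    - {"x": 0,"y": 0,"z": 0,"wx": 0.13,"wy": 0,"wz": 3.24,"grip": 0}
    - {"x": 0.0014,"y": 0.02,"z": 0,"wx": 0,"wy": 0,"wz": 0,"grip": 0}
    - {"x": 0.0027,"y": 0.04,"z": 0,"wx": 0,"wy": 0,"wz": 0,"grip": 0}
    - {"x": 0.0032,"y": 0.0477,"z": 0,"wx": 0,"wy": 0,"wz": 0,"grip": 0}
    - {"x": 0.0032,"y": 0.0477,"z": 0,"wx": 0,"wy": 0,"wz": 0,"grip": 0}
    - {"x": 0.0032,"y": 0.0477,"z": 0,"wx": 0,"wy": 0,"wz": 0,"grip": 0}
    - {"x": 0.0032,"y": 0.0477,"z": 0,"wx": 0,"wy": 0,"wz": 0,"grip": 0}
    - {"x": 0.0032,"y": 0.0477,"z": 0,"wx": 0,"wy": 0,"wz": 0,"grip": 0}
    - {"x": 0.0032,"y": 0.0477,"z": 0,"wx": 0,"wy": 0,"wz": 0,"grip": 0}
    - {"x": 0.0027,"y": 0.04,"z": 0,"wx": 0,"wy": 0,"wz": 0,"grip": 0}
    - {"x": 0.0014,"y": 0.02,"z": 0,"wx": 0,"wy": 0,"wz": 0,"grip": 0}
    - {"x": 0,"y": 0,"z": 0,"wx": 0,"wy": 0,"wz": 0,"grip": 0}
    - {"x": 0,"y": 0,"z": 0,"wx": 0,"wy": 0,"wz": 0,"grip": 0}

```text
clock: 22.85
eef_pos: [522.3, -261.1, 218.8]
eef_rot: [-3.14, 0.002, 0.022]
wrist_force: [0.6, -0.6, -4.3]
finger_gap: 17.5
```

```bash
python3 - <<'E'
from h import *
s=manip.read_state(); p,R=pose(s['eef_pos'],s['eef_rot']); print(p,s['eef_rot'],s['wrist_force'])
R2=Ro.from_euler('xyz',[np.pi,0,np.radians(1.25)])
print(delta(p,R,[522.6,-262.2,102],R2))
shot("scene","scene12");shot("top","top12");crop("scene12",130,190,290,345,4,"scene12c",.5)
crop("top12",320,180,440,290,6,"top12c",.6)
# stand, bench
for n in("top","scene"):
    W=cloud(n,np.load(f"pics/{n}12d.npy")).reshape(-1,3)
    m=(abs(W[:,0]-522)<75)&(abs(W[:,1]+262)<100)
    P=W[m&(abs(W[:,2]-30)<5)]; print(n,"stand pts",len(P),rect(P[:,:2]) if len(P)>5 else '')
    P=W[m&(W[:,2]>135)&(W[:,2]<178)&(abs(W[:,1]+262)>25)]; print(len(P),rect(P[:,:2]))
    F=W[m&(W[:,2]>142)&(W[:,2]<160)&(abs(W[:,0]-522)<50)]
    A=np.c_[F[:,:2]-[522,-262],np.ones(len(F))]; c=np.linalg.lstsq(A,F[:,2],rcond=None)[0]; print("floor plane slopes deg",np.degrees(c[:2]),c[2],len(F))
E
```

```text
[ 522.3165 -261.1113  218.8014] [-3.1401  0.0016  0.0224] [ 0.5759 -0.5949 -4.2883]
(array([  0.4509,   1.2702, 116.7991]), array([-0.086 ,  0.0941,  0.0316]))
top stand pts 52 ((514.882080078125, -187.56475830078125), (97.89302062988281, 4.457716464996338), 2.5574135780334473)
903 ((522.3663330078125, -258.95513916015625), (119.9868392944336, 170.09388732910156), 1.2773048877716064)
floor plane slopes deg [0.0249 0.047 ] 150.98505194423262 669
scene stand pts 603 ((517.4878540039062, -262.6608581542969), (100.36019134521484, 150.4119415283203), 1.2549710273742676)
1947 ((522.2881469726562, -262.3824462890625), (122.01216125488281, 171.58457946777344), 1.2851492166519165)
floor plane slopes deg [ 0.3167 -0.148 ] 150.54170775196724 1956
```

View pics/scene12c.png

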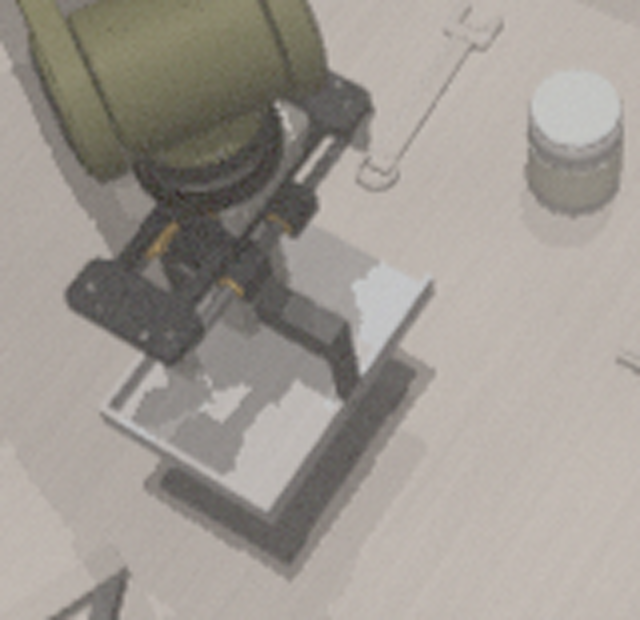

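View pics/top12c.png

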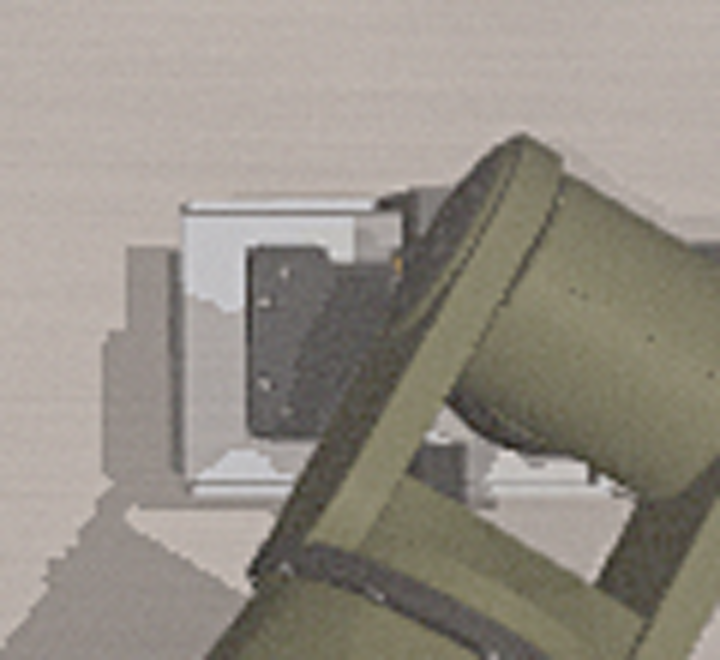

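Request:
play_rows:
  commands:
    - {"x": -0.005,"y": 0.0007,"z": 0,"wx": -0.09,"wy": 0.09,"wz": 0,"grip": 0}
    - {"x": 0,"y": 0,"z": 0.03,"wx": 0,"wy": 0,"wz": 0,"grip": 0}
    - {"x": 0,"y": 0,"z": 0.04,"wx": 0,"wy": 0,"wz": 0,"grip": 0}
    - {"x": 0,"y": 0,"z": 0.025,"wx": 0,"wy": 0,"wz": 0,"grip": 0}
    - {"x": 0,"y": 0,"z": 0.012,"wx": 0,"wy": 0,"wz": 0,"grip": 0}
    - {"x": 0,"y": 0,"z": 0,"wx": 0,"wy": 0,"wz": 0,"grip": 0}
    - {"x": 0,"y": 0,"z": 0,"wx": 0,"wy": 0,"wz": 0,"grip": 0}

```text
clock: 23.82
eef_pos: [517.6, -263.4, 113.0]
eef_rot: [3.14, -0.002, 0.021]
wrist_force: [-0.6, 0.8, -4.6]
finger_gap: 17.5
```

```bash
python3 - <<'E'
from h import *
s=manip.read_state(); p,R=pose(s['eef_pos'],s['eef_rot']); print(p,s['eef_rot'],s['wrist_force'])
R2=Ro.from_euler('xyz',[np.pi,0,np.radians(1.25)])
print(delta(p,R,[517.3,-261.8,101.5],R2))
shot("scene","scene13");crop("scene13",130,200,290,345,4,"scene13c",.5)
E
```

```text
[ 517.6451 -263.3843  113.021 ] [ 3.1404 -0.0018  0.0213] [-0.6095  0.8014 -4.6398]
(array([-0.3317, -1.6051, 11.5185]), array([ 0.0691, -0.1014, -0.0303]))
```

View pics/scene13c.png

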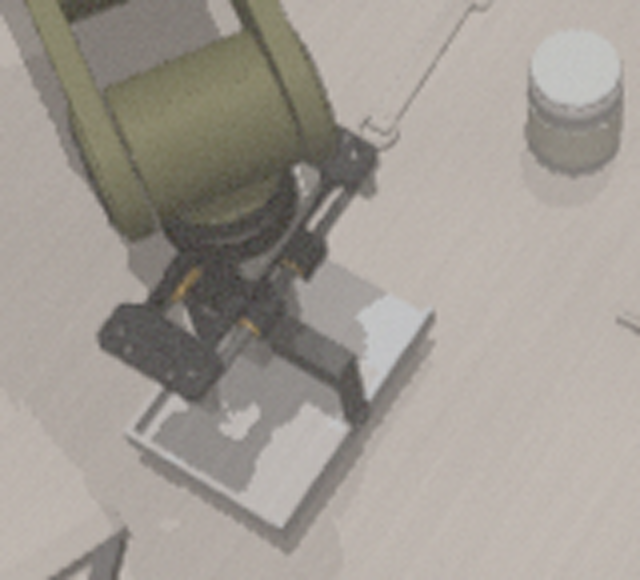

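Request:
play_rows:
  commands:
    - {"x": -0.0002,"y": -0.0014,"z": 0.005,"wx": 0.07,"wy": -0.1,"wz": 0,"grip": 0}
    - {"x": 0,"y": 0,"z": 0.004,"wx": 0,"wy": 0,"wz": 0,"grip": 0}
    - {"x": 0,"y": 0,"z": 0.001,"wx": 0,"wy": 0,"wz": 0,"grip": 0}
    - {"x": 0,"y": 0,"z": 0,"wx": 0,"wy": 0,"wz": 0,"grip": 0}

```text
clock: 24.38
eef_pos: [516.9, -261.8, 101.7]
eef_rot: [-3.141, 0.002, 0.021]
wrist_force: [0.0, -0.1, -3.8]
finger_gap: 17.4
```

Request:
play_rows:
  commands:
    - {"x": 0,"y": 0,"z": 0.001,"wx": 0,"wy": 0,"wz": 0,"grip": 0}
    - {"x": 0,"y": 0,"z": 0,"wx": 0,"wy": 0,"wz": 0,"grip": 0}

```text
clock: 24.62
eef_pos: [517.1, -261.8, 101.4]
eef_rot: [-3.141, 0.001, 0.021]
wrist_force: [-3.7, 2.6, 6.1]
finger_gap: 17.4
```

Request:
play_rows:
  commands:
    - {"x": 0,"y": 0,"z": 0,"wx": 0,"wy": 0,"wz": 0,"grip": 0.2}
    - {"x": 0,"y": 0,"z": 0,"wx": 0,"wy": 0,"wz": 0,"grip": 0.25}
    - {"x": 0,"y": 0,"z": 0,"wx": 0,"wy": 0,"wz": 0,"grip": 0.35}
    - {"x": 0,"y": 0,"z": 0,"wx": 0,"wy": 0,"wz": 0,"grip": 0.4}
    - {"x": 0,"y": 0,"z": 0,"wx": 0,"wy": 0,"wz": 0,"grip": 0.45}
    - {"x": 0,"y": 0,"z": -0.02,"wx": 0,"wy": 0,"wz": 0,"grip": 0.5}
    - {"x": 0,"y": 0,"z": -0.04,"wx": 0,"wy": 0,"wz": 0,"grip": 0.5}
    - {"x": 0,"y": 0,"z": -0.05,"wx": 0,"wy": 0,"wz": 0,"grip": 0.5}
    - {"x": 0,"y": 0,"z": -0.03,"wx": 0,"wy": 0,"wz": 0,"grip": 0.5}
    - {"x": 0,"y": 0,"z": 0,"wx": 0,"wy": 0,"wz": 0,"grip": 0.5}
    - {"x": 0,"y": -0.04,"z": 0,"wx": 0,"wy": 0,"wz": 0,"grip": 0.5}
    - {"x": 0,"y": -0.05,"z": 0,"wx": 0,"wy": 0,"wz": 0,"grip": 0.5}
    - {"x": 0,"y": -0.05,"z": 0,"wx": 0,"wy": 0,"wz": 0,"grip": 0.5}
    - {"x": 0,"y": -0.05,"z": 0,"wx": 0,"wy": 0,"wz": 0,"grip": 0.5}
    - {"x": 0,"y": -0.05,"z": 0,"wx": 0,"wy": 0,"wz": 0,"grip": 0.5}
    - {"x": 0,"y": -0.05,"z": 0,"wx": 0,"wy": 0,"wz": 0,"grip": 0.5}
    - {"x": 0,"y": -0.04,"z": 0,"wx": 0,"wy": 0,"wz": 0,"grip": 0.5}
    - {"x": 0,"y": -0.02,"z": 0,"wx": 0,"wy": 0,"wz": 0,"grip": 0.5}
    - {"x": 0,"y": 0,"z": 0,"wx": 0,"wy": 0,"wz": 0,"grip": 0.5}
    - {"x": 0,"y": 0,"z": 0,"wx": 0,"wy": 0,"wz": 0,"grip": 0.5}

```text
clock: 27.12
eef_pos: [509.6, 87.4, 240.4]
eef_rot: [-3.141, 0.003, 0.021]
wrist_force: [-0.4, -0.6, 0.2]
finger_gap: 47.4
```

```bash
python3 - <<'E'
from h import *
s=manip.read_state(); p,R=pose(s['eef_pos'],s['eef_rot']); print(s['clock'],p,s['eef_rot'],s['wrist_force'])
shot("scene","scene14");shot("top","top14");crop("scene14",150,240,270,345,5,"scene14c",.5);crop("scene14",240,90,340,200,5,"scene14b",.4)
crop("top14",330,190,430,290,6,"top14c",.6)
for n in("top","scene"):
    W=cloud(n,np.load(f"pics/{n}14d.npy")).reshape(-1,3); m=(abs(W[:,0]-520)<80)&(abs(W[:,1]+262)<105)
    P=W[m&(W[:,2]>45)&(W[:,2]<66)]; print(n,len(P),rect(P[:,:2]))
    P=W[m&(W[:,2]>130)&(W[:,2]<142)]; print(rect(P[:,:2]),np.median(P[:,2]))
    F=W[(abs(W[:,0]-517)<50)&(abs(W[:,1]+262)<78)&(W[:,2]>28)&(W[:,2]<42)]
    A=np.c_[F[:,:2]-[517,-262],np.ones(len(F))]; c=np.linalg.lstsq(A,F[:,2],rcond=None)[0]; print("floor slopes deg",np.degrees(c[:2]),c[2],len(F))
E
```

```text
27.125 [509.5829  87.3505 240.4055] [-3.1408  0.0026  0.0209] [-0.4425 -0.5602  0.1679]
top 245 ((516.5449829101562, -260.74871826171875), (117.87081909179688, 170.0061798095703), 1.2618749141693115)
((517.6066284179688, -260.33453369140625), (118.27678680419922, 19.22847557067871), 0.536405086517334) 135.51796740160455
floor slopes deg [ 0.0342 -0.05  ] 33.68391183499062 1713
scene 405 ((516.5924072265625, -263.23529052734375), (122.45682525634766, 171.13002014160156), 1.18507719039917)
((517.099365234375, -263.70947265625), (120.23146057128906, 19.541385650634766), 1.0060040950775146) 134.7945623173428
floor slopes deg [ 0.048 -0.069] 33.277084329973775 1783
```

View pics/scene14c.png

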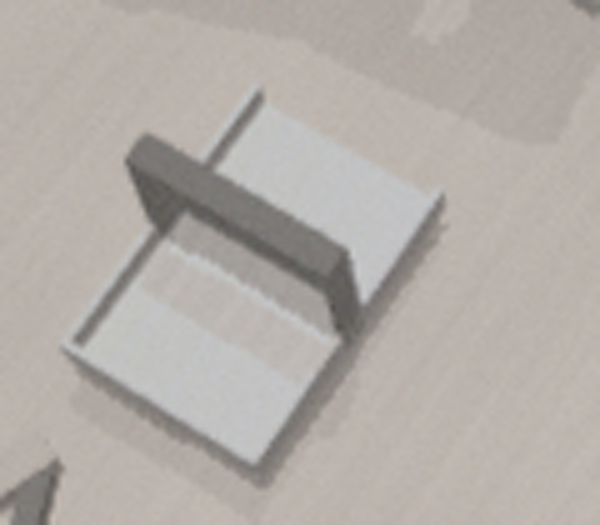

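View pics/scene14b.png

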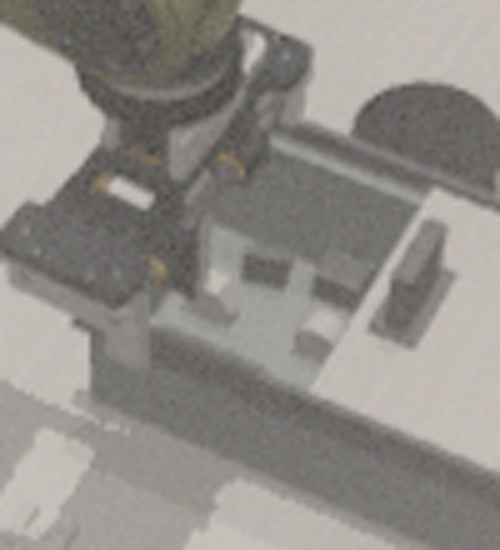

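View pics/top14c.png

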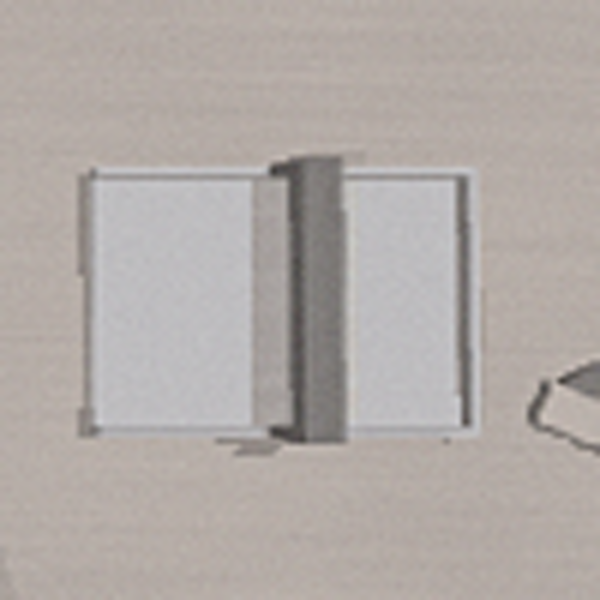

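Request:
play_rows:
  commands:
    - {"x": 0,"y": 0,"z": 0,"wx": 0,"wy": 0,"wz": -10.36,"grip": 0.55}
    - {"x": 0,"y": 0,"z": 0,"wx": 0,"wy": 0,"wz": -10.36,"grip": 0.55}
    - {"x": 0,"y": 0,"z": 0,"wx": 0,"wy": 0,"wz": -10.36,"grip": 0.55}
    - {"x": 0,"y": 0,"z": 0,"wx": 0,"wy": 0,"wz": -10.36,"grip": 0.55}
    - {"x": 0,"y": 0,"z": 0,"wx": 0,"wy": 0,"wz": -10.36,"grip": 0.55}
    - {"x": 0,"y": 0,"z": 0,"wx": 0,"wy": 0,"wz": -10.36,"grip": 0.55}
    - {"x": 0,"y": 0,"z": 0,"wx": 0,"wy": 0,"wz": -10.36,"grip": 0.55}
    - {"x": 0,"y": 0,"z": 0,"wx": 0,"wy": 0,"wz": -10.36,"grip": 0.55}
    - {"x": 0,"y": 0,"z": 0,"wx": 0,"wy": 0,"wz": -10.36,"grip": 0.55}
    - {"x": 0.0346,"y": 0.0151,"z": 0,"wx": 0,"wy": 0,"wz": 0,"grip": 0.55}
    - {"x": 0.0346,"y": 0.0151,"z": 0,"wx": 0,"wy": 0,"wz": 0,"grip": 0.55}
    - {"x": 0.0346,"y": 0.0151,"z": 0,"wx": 0,"wy": 0,"wz": 0,"grip": 0.55}
    - {"x": 0.0346,"y": 0.0151,"z": 0,"wx": 0,"wy": 0,"wz": 0,"grip": 0.55}
    - {"x": 0.0346,"y": 0.0151,"z": 0,"wx": 0,"wy": 0,"wz": 0,"grip": 0.55}
    - {"x": 0,"y": 0,"z": 0,"wx": 0,"wy": 0,"wz": 0,"grip": 0.55}
    - {"x": 0,"y": 0,"z": 0,"wx": 0,"wy": 0,"wz": 0,"grip": 0.55}

```text
clock: 29.22
eef_pos: [571.7, 265.3, 240.9]
eef_rot: [-3.14, -0.001, 1.648]
wrist_force: [0.2, 0.8, -0.2]
finger_gap: 51.6
```

```bash
python3 - <<'E'
from h import *
s=manip.read_state(); p,R=pose(s['eef_pos'],s['eef_rot']); print(s['clock'],p,s['eef_rot'],s['wrist_force'])
R2=Ro.from_euler('xyz',[np.pi,0,np.radians(94.45)])
print(delta(p,R,[571.6,265.7,119.5],R2))
shot("scene","scene15");crop("scene15",240,70,370,200,5,"scene15b",.4)
E
```

```text
29.225 [571.6606 265.3381 240.9152] [-3.1396 -0.0008  1.6477] [ 0.1875  0.8339 -0.2172]
(array([  0.2687,   0.2041, 121.4153]), array([-0.1117, -0.0457, -0.0418]))
```

View pics/scene15b.png

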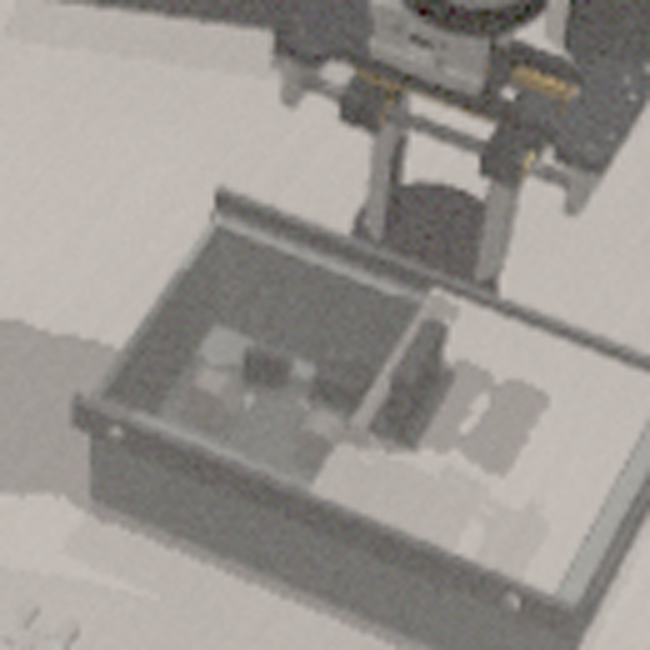

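Request:
play_rows:
  commands:
    - {"x": 0,"y": 0,"z": 0.035,"wx": -0.1,"wy": 0,"wz": 0,"grip": 0.55}
    - {"x": 0,"y": 0,"z": 0.04,"wx": 0,"wy": 0,"wz": 0,"grip": 0.55}
    - {"x": 0,"y": 0,"z": 0.03,"wx": 0,"wy": 0,"wz": 0,"grip": 0.55}
    - {"x": 0,"y": 0,"z": 0.015,"wx": 0,"wy": 0,"wz": 0,"grip": 0.55}
    - {"x": 0,"y": 0,"z": 0,"wx": 0,"wy": 0,"wz": 0,"grip": 0.55}
    - {"x": 0,"y": 0,"z": 0,"wx": 0,"wy": 0,"wz": 0,"grip": 0}
    - {"x": 0,"y": 0,"z": 0,"wx": 0,"wy": 0,"wz": 0,"grip": 0}
    - {"x": 0,"y": 0,"z": 0,"wx": 0,"wy": 0,"wz": 0,"grip": 0}
    - {"x": 0,"y": 0,"z": 0,"wx": 0,"wy": 0,"wz": 0,"grip": 0}
  squeeze: 12

```text
clock: 30.4
eef_pos: [571.6, 266.5, 121.4]
eef_rot: [3.141, -0.001, 1.649]
wrist_force: [-2.1, -0.2, 2.0]
finger_gap: 15.1
```

Request:
play_rows:
  commands:
    - {"x": 0,"y": -0.01,"z": 0,"wx": 0,"wy": 0,"wz": 0,"grip": 0}
    - {"x": 0,"y": -0.02,"z": 0,"wx": 0,"wy": 0,"wz": 0,"grip": 0}
    - {"x": 0,"y": -0.025,"z": 0,"wx": 0,"wy": 0,"wz": 0,"grip": 0}
    - {"x": 0,"y": -0.025,"z": 0,"wx": 0,"wy": 0,"wz": 0,"grip": 0}
    - {"x": 0,"y": -0.025,"z": 0,"wx": 0,"wy": 0,"wz": 0,"grip": 0}
    - {"x": 0,"y": -0.02,"z": 0,"wx": 0,"wy": 0,"wz": 0,"grip": 0}
    - {"x": 0,"y": -0.012,"z": 0,"wx": 0,"wy": 0,"wz": 0,"grip": 0}
    - {"x": 0,"y": -0.004,"z": 0,"wx": 0,"wy": 0,"wz": 0,"grip": 0}
    - {"x": 0,"y": 0,"z": 0,"wx": 0,"wy": 0,"wz": 0,"grip": 0}

```text
clock: 31.52
eef_pos: [431.0, 255.8, 121.3]
eef_rot: [3.141, -0.002, 1.649]
wrist_force: [-1.4, 3.7, 2.3]
finger_gap: 13.7
```

Moved 141 mm of 145; now I creep to the stop.

Request:
play_rows:
  commands:
    - {"x": 0,"y": -0.002,"z": 0,"wx": 0,"wy": 0,"wz": 0,"grip": 0}
    - {"x": 0,"y": 0,"z": 0,"wx": 0,"wy": 0,"wz": 0,"grip": 0}

```text
clock: 31.78
eef_pos: [429.3, 255.6, 121.3]
eef_rot: [3.141, -0.002, 1.648]
wrist_force: [-1.5, 4.4, 3.9]
finger_gap: 13.9
```

Request:
play_rows:
  commands:
    - {"x": 0,"y": -0.002,"z": 0,"wx": 0,"wy": 0,"wz": 0,"grip": 0}
    - {"x": 0,"y": 0,"z": 0,"wx": 0,"wy": 0,"wz": 0,"grip": 0}

```text
clock: 32.02
eef_pos: [427.3, 255.5, 121.3]
eef_rot: [3.141, -0.002, 1.648]
wrist_force: [-0.6, 5.1, 3.0]
finger_gap: 13.9
```

Request:
play_rows:
  commands:
    - {"x": 0,"y": -0.0015,"z": 0,"wx": 0,"wy": 0,"wz": 0,"grip": 0}
    - {"x": 0,"y": 0,"z": 0,"wx": 0,"wy": 0,"wz": 0,"grip": 0}

```text
clock: 32.28
eef_pos: [426.9, 255.4, 121.3]
eef_rot: [3.138, -0.002, 1.648]
wrist_force: [9.3, 6.3, -3.7]
finger_gap: 13.6
```

Request:
play_rows:
  commands:
    - {"x": 0,"y": -0.001,"z": 0,"wx": 0,"wy": 0,"wz": 0,"grip": 0}
    - {"x": 0,"y": 0,"z": 0,"wx": 0,"wy": 0,"wz": 0,"grip": 0}

```text
clock: 32.52
eef_pos: [426.9, 255.5, 121.3]
eef_rot: [3.136, -0.002, 1.648]
wrist_force: [18.6, 8.4, -9.5]
finger_gap: 13.7
```

Request:
play_rows:
  commands:
    - {"x": 0,"y": 0.0015,"z": 0,"wx": 0,"wy": 0,"wz": 0,"grip": 0}
    - {"x": 0,"y": 0,"z": 0,"wx": 0,"wy": 0,"wz": 0,"grip": 0.4}
    - {"x": 0,"y": 0,"z": 0,"wx": 0,"wy": 0,"wz": 0,"grip": 0.5}
    - {"x": 0,"y": 0,"z": 0,"wx": 0,"wy": 0,"wz": 0,"grip": 0.5}
    - {"x": 0,"y": 0,"z": -0.02,"wx": 0,"wy": 0,"wz": 0,"grip": 0.5}
    - {"x": 0,"y": 0,"z": -0.04,"wx": 0,"wy": 0,"wz": 0,"grip": 0.5}
    - {"x": 0,"y": 0,"z": -0.04,"wx": 0,"wy": 0,"wz": 0,"grip": 0.5}
    - {"x": 0,"y": 0,"z": -0.03,"wx": 0,"wy": 0,"wz": 0,"grip": 0.5}
    - {"x": -0.04,"y": 0,"z": 0,"wx": 0,"wy": 0,"wz": 0,"grip": 0.5}
    - {"x": -0.05,"y": 0,"z": 0,"wx": 0,"wy": 0,"wz": 0,"grip": 0.5}
    - {"x": -0.05,"y": 0,"z": 0,"wx": 0,"wy": 0,"wz": 0,"grip": 0.5}
    - {"x": -0.05,"y": 0,"z": 0,"wx": 0,"wy": 0,"wz": 0,"grip": 0.5}
    - {"x": 0,"y": 0,"z": 0,"wx": 0,"wy": 0,"wz": 0,"grip": 0.5}

```text
clock: 34.15
eef_pos: [440.7, 63.2, 251.0]
eef_rot: [3.141, -0.001, 1.645]
wrist_force: [-0.0, -0.1, 0.3]
finger_gap: 47.1
```

```bash
python3 - <<'E'
from h import *
s=manip.read_state(); print(s['clock'],s['eef_pos'],s['wrist_force'])
shot("scene","scene16");shot("top","top16")
for n in("scene","top"):
    W=cloud(n,np.load(f"pics/{n}16d.npy")).reshape(-1,3);q=(W[:,:2]-M)@B.T;z=W[:,2]
    P=(abs(q[:,0])<110)&(abs(q[:,1])<40)&(z>148)&(z<162); print(n,"tab",np.median(q[P],0) if P.any() else 0,P.sum())
    P=(q[:,0]>40)&(q[:,0]<120)&(abs(q[:,1])<70)&(z>104.5)&(z<110); print("cover far edge",np.percentile(q[P,0],[50,95,99]))
    P=(q[:,0]<-60)&(q[:,0]>-95)&(abs(q[:,1])<60)&(z>104)&(z<110); print("cover near edge",np.percentile(q[P,0],[1,5]) if P.any() else 0)
E
```

```text
34.15 [440.7491  63.1804 251.0057] [-0.0029 -0.0866  0.3018]
scene tab [-45.7226   3.4118] 39
cover far edge [58.7448 75.2401 90.6577]
cover near edge [-74.4575 -66.6772]
top tab [-49.8047   2.1846] 116
cover far edge [ 58.4047  75.5853 106.6691]
cover near edge [-75.6539 -74.8997]
```

View pics/scene16.png

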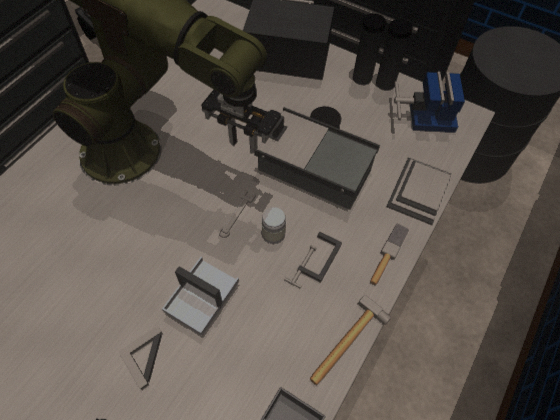

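View pics/top16.png

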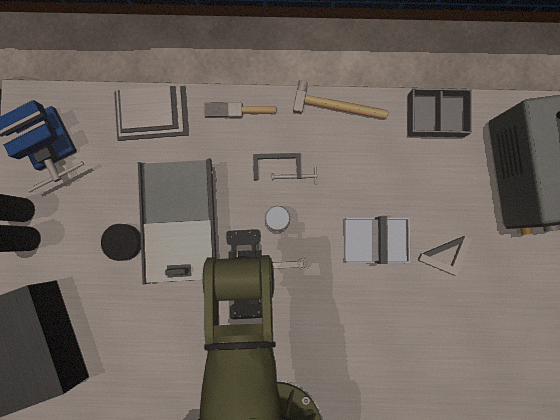

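```bash
python3 -c "
from cell import manip
print(manip.sign_off())"
```

```text
the job is handed in; nothing more can be done
None
```

The job is done and handed in at about 34 s of the 72 s allowed. All four pieces are in the scrap box, the empty tray is back on its stand, and the cover is shut.

**What I did**
- **Cover:** I gripped the tab and slid the cover open to its stop, and at the end slid it shut to its stop.
- **Tipping:** I carried the loaded tray level to the box and tipped it about its lip to 51° over the mouth.
- **Tray:** I set the empty tray down centred on the stand. That is about 5 mm nearer the robot than where it started, because both views measured it off-centre then.

**What the last checks showed**
- **Pieces:** The pictures showed four pieces in the bin, and the wrist carried about 4 N, which matches the empty tray.
- **Tray:** The floor is level within 0.1° and square to the stand, with both yaws about 1.25°.
- **Cover:** The tab lies 49.8 mm before the mouth's centre in the top view, against 50 mm when shut. Pushing on it gave no further movement.
- **Bystanders:** They look where they were in both views.
- **Arm:** The gripper is clear of everything.

**Where readings disagreed**
- The two cameras differ by about 3 mm in y, so I used values between them.
- The scene camera put the shut tab at −45.7 mm, but from only 39 points. I relied on the top view and the arm's own position at the stop (426.9 mm, expected 427.0).
- The force read 5.1 N at 45° of tip and 4.0 N at 51°.

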